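Load the UV curing box and start it

TASK

Draw the tray of the UV curing box out to its stops and stand every dark red cup on the bench upright in it, each in its own compartment. Then slide the tray back through the swing flap until it is fully home, holding the switch lever at the back pressed, with the flap fallen shut behind it, and only then press the green start button right down and let go. Leave the two jars and the roll of tape where they are.

Things in the scene. Friction and masses are not known exactly. Their poses are not given: they have to be found in the camera images.
- curer: UV curing box: white bench machine fixed in place, 234 mm wide, 105 mm high, 225 mm deep behind its mouth, amber window on top; before the mouth an open grey feed bed, 205 mm long, 6 mm thick, with low rails at its sides. Origin under the bed, on the centre line, straight below the flap's hinge; x points into the box (the way the tray goes in), z up.
- box_mouth (a point): point on top of the feed bed (6 mm above the curer's origin, same axes), straight below the flap's hinge. Along this x the tray_floor point lies at +131 mm when the tray is home on the rubber bumpers at the back, at -114 mm when drawn out against the two rubber stops at the bed's end, and at +112 to +116 mm at the start (parked inside, switch free).
- flap (a joint): amber flap in the box's mouth, hinged along its top, sprung to hang shut. Angle in rad: 0 shut, positive = lower edge swung into the box, negative = out over the bed; free to 1.5 both ways. The tray pushes it open either way and it rides on the tray's rim at about 1.1 rad; it falls shut when the tray's end is 41 mm past it.
- flap_edge (a point): middle of the lower edge of the flap, 44 mm below its hinge, 18 mm above the bed when shut; the tray's tongue passes under it. The flap is 205 mm wide.
- switch_lever (a joint): hinged roller lever of the tray-presence switch, with a red roller, low at the back inside the box (seen through the window), sprung towards the mouth with under 1 N. Angle in rad: 0 free, grows as the tray's front wall pushes it back from 14 mm before the bumpers on; the switch makes at 0.26; about 0.44 with the tray on the bumpers. Friction holds the tray there when it is let go.
- tray_floor (a point): aluminium tray, loose, 0.3 to 0.55 kg: 136 mm long (x), 201 mm wide (y), walls 42 mm high. This is the middle of its floor's top, 3 mm above its underside; x to the end that enters the box first. Crossed ribs 9 mm high, 3 mm thick, make four compartments 63 mm (x) by 96 mm (y), centred at x +-33, y +-49 mm. It slides on the bed between the rails, 4 mm play each side.
- tray_grip (a point): centre of the black upright grip at the end of the tray's tongue, 218 mm behind the tray's middle (its -x) and in one piece with it; axes as the tray's. 30 mm long (x), 22 mm wide (y), from 20 mm below to 18 mm above this point. It stays outside, 87 mm before the flap when the tray is home. The tongue is 30 mm wide, 4 mm thick.
- start (a joint): green push button, 26 mm across, on the top front strip of the curing box: travel in m, 0 = up, 0.005 = fully pressed, which takes 5 N; springs back.
- start_top (a point): centre of the top of the green start button; pressed straight down.
- cup_0_mid (a point): small dark red lacquer cup, open at the top, 52 mm across, 36 mm high, 40 to 85 g; this point is at its centre, half-way up (18 mm above its foot); z is up when it stands upright. Any of the four may be absent.
- cup_1_mid (a point): small dark red lacquer cup, open at the top, 52 mm across, 36 mm high, 40 to 85 g; this point is at its centre, half-way up (18 mm above its foot); z is up when it stands upright. Any of the four may be absent.
- cup_2_mid (a point): small dark red lacquer cup, open at the top, 52 mm across, 36 mm high, 40 to 85 g; this point is at its centre, half-way up (18 mm above its foot); z is up when it stands upright. Any of the four may be absent.
- cup_3_mid (a point): small dark red lacquer cup, open at the top, 52 mm across, 36 mm high, 40 to 85 g; this point is at its centre, half-way up (18 mm above its foot); z is up when it stands upright. Any of the four may be absent.
- jar_gold_mid (a point): small jar with a gold lid, 42 mm across, 46 mm high, centre; a bystander
- jar_red_mid (a point): glass jar with a black lid, 52 mm across, 58 mm high, centre; a bystander
- tape_mid (a point): roll of yellow masking tape lying flat, 76 mm across, 18 mm high, centre; a bystander
Not all that is in view belongs to the job. What is shaped like the part that bears cup_0_mid but turquoise is not meant.

How it is judged:
On the way, in this order (a step that is already met when the one before it is completed fails the run):
1. the tray is drawn out to the stops, clear of the flap (x of tray_floor in the frame of box_mouth below -0.105 m and value of joint flap above -0.2 rad), for 0.2 s.
2. every cup stands upright in a compartment of the drawn-out tray (x of cup_0_mid in the frame of tray_floor between -0.068 and 0.068 m and y of cup_0_mid in the frame of tray_floor between -0.1 and 0.1 m and z of cup_0_mid in the frame of tray_floor between 0.012 and 0.023 m and angle between each of cup_0_mid, cup_1_mid, cup_2_mid, cup_3_mid's own z axis and vertical below 0.15 rad and x of cup_1_mid in the frame of tray_floor between -0.068 and 0.068 m and y of cup_1_mid in the frame of tray_floor between -0.1 and 0.1 m and z of cup_1_mid in the frame of tray_floor between 0.012 and 0.023 m and x of cup_2_mid in the frame of tray_floor between -0.068 and 0.068 m and y of cup_2_mid in the frame of tray_floor between -0.1 and 0.1 m and z of cup_2_mid in the frame of tray_floor between 0.012 and 0.023 m and x of cup_3_mid in the frame of tray_floor between -0.068 and 0.068 m and y of cup_3_mid in the frame of tray_floor between -0.1 and 0.1 m and z of cup_3_mid in the frame of tray_floor between 0.012 and 0.023 m and x of tray_floor in the frame of box_mouth below -0.09 m), for 0.3 s.
3. the tray is home: its front edge holds the switch lever pressed and the flap hangs shut behind it (value of joint switch_lever above 0.26 rad and value of joint flap between -0.15 and 0.15 rad and x of cup_0_mid in the frame of tray_floor between -0.068 and 0.068 m and y of cup_0_mid in the frame of tray_floor between -0.1 and 0.1 m and z of cup_0_mid in the frame of tray_floor between 0.012 and 0.023 m and angle between each of cup_0_mid, cup_1_mid, cup_2_mid, cup_3_mid's own z axis and vertical below 0.15 rad and x of cup_1_mid in the frame of tray_floor between -0.068 and 0.068 m and y of cup_1_mid in the frame of tray_floor between -0.1 and 0.1 m and z of cup_1_mid in the frame of tray_floor between 0.012 and 0.023 m and x of cup_2_mid in the frame of tray_floor between -0.068 and 0.068 m and y of cup_2_mid in the frame of tray_floor between -0.1 and 0.1 m and z of cup_2_mid in the frame of tray_floor between 0.012 and 0.023 m and x of cup_3_mid in the frame of tray_floor between -0.068 and 0.068 m and y of cup_3_mid in the frame of tray_floor between -0.1 and 0.1 m and z of cup_3_mid in the frame of tray_floor between 0.012 and 0.023 m), for 0.3 s.
4. the start button is pressed right down while the tray holds the switch (value of joint switch_lever above 0.26 rad and value of joint flap between -0.15 and 0.15 rad and value of joint start above 0.004 m), for 0.05 s.
At the end, for the whole second after the job is handed in: Every cup stands on the floor of the tray within 0.15 rad of upright, the switch lever is held at more than 0.26 rad by the tray, the flap hangs within 0.15 rad of shut, the start button is up again and the tray is at rest (all of step 3 and linear speed of tray below 0.01 m/s and value of joint start below 0.0015 m); the robot touches nothing.
It fails at once if the jar with the gold lid is moved more than 3 cm (distance of jar_gold_mid from where it was at the start of the episode above 0.03 m).
It fails at once if the jar with the black lid is moved more than 3 cm (distance of jar_red_mid from where it was at the start of the episode above 0.03 m).
It fails at once if the roll of tape is moved more than 3 cm (distance of tape_mid from where it was at the start of the episode above 0.03 m).
Of cup_0, cup_1, cup_2, cup_3 only 2 to 4 are there at a start; the rules pass over those that are not, and their reading is None.
At some moment in a run one of cup_0, cup_1, cup_2, cup_3 may be knocked a few centimetres aside while the robot is not near it.
It also fails if it takes over 210 s, if anything falls off the work surface, if the arm or the gripper's body presses on something with over 40 N, if the wrist force passes 120 N, or if a joint passes its speed limit or range.

ROBOT

A 7-joint arm with a two-finger parallel gripper is mounted at the origin on a cart in front of the work surface, level with it; the furniture and walls round the work are solid. World frame = base frame: x ahead of the robot, y to its left, z up, the work surface at z = 0. Lengths are in m, angles in rad, forces in N, time in s.
With the tool pointing down it reaches from about 0.425 to 0.925 m from the base axis. Payload 6.8 kg.
Tool frame: the origin (TCP) lies on the mounting face of the last link; the fingertips stand 173 mm ahead of it and the grasp point (between the pads) lies 155 mm ahead of it; z points along the fingers, y is the direction in which the jaws open and shut (so a half turn about z gives the same grasp; the last joint's range is limited). The gripper opens to 85 mm and grips with 20 to 120 N. Pads are 22 mm wide; open, the fingers measure 114 mm over their backs; the gripper's body (76 mm by 85 mm) begins 54 mm behind the grasp point. The pads swing forward as they close: fully open they stand 13 mm farther back than shut.
Start: joints at [1.101, 0.477, 0.022, 1.555, -0.011, 1.109, -0.083], TCP at [0.239, -0.631, 0.405] pointing down, gripper open.
Joint ranges: [-2.96, 2.96], [-0.34, 2.1], [-1.41, 1.46], [0.24, 2.44], [-1.37, 4.51], [0.17, 1.92], [-2.96, 2.96]. Speed limits (rad/s): [2.39, 2.39, 3.14, 3.14, 3.14, 3.14, 3.14].

INTERFACE

Orientations are given as a unit quaternion [w, x, y, z].
In Python, from station import sensors, read_camera, bot gives the robot as it stands. The module is installed in compiled form; this text tells all that it offers.
- The arm moves only by the tool play_rows, never from a script. Its argument "commands" is a list of rows, each a list of 4 numbers: the shift along the tool's x, y, z in m, then the turn about the tool's z in degrees. A call has 1 to 20 rows; each row shifts and turns the commanded pose from where the row before left it, along the tool's axes as they then stand; what a row does not reach is not made up. A row lasts 1/10 s, in which the tool goes at most 50 mm and 8.59 degrees, less where a joint would pass 70% of its speed; a pose out of reach is approached as far as the arm can. A call with a gripper value outside its range is refused whole. "claw" is the finger opening in m, from 0 to 0.0854, set as the call begins (left out, the last holds). The fingers move at their own pace and stop on an object; "force" is the grip in N (left out, the last holds). Time passes only in rows, so rows that do not move let the fingers close. It gives the time, the measured TCP pose, the force and the opening at its end, in the units of the state.
- sensors.get_obs(): the state, without advancing time (a new reading comes with each control period).
- read_camera(name): name is "scene" or "top" or "wrist"; returns a dict with "frame" (400x640x3 uint8, blue, green, red), "depth" (400x640 float32, m along the optical axis (not along the pixel's ray), 0 where there is no reading), "fx", "fy", "cx", "cy" (pixels), "distortion" ([k1, k2, p1, p2, k3] as OpenCV has them; the pictures are not rectified), "rvec" (rotation vector, rad) and "tvec" (3), from world to camera coordinates, as OpenCV has them; the wrist camera has in their place "T_tool_cam" (4x4, takes a point from camera to tool coordinates, whose origin is the TCP and whose axes are the flange's). Camera axes: x right, y down, z forward; pixel columns grow to the right and rows downward; lengths in m; the calibration is good to about 2 mm. A picture is of the moment at which its call begins: read the wrist's pose just before it.
- bot.hand_in(): hands the job in, once; it reports no verdict.
The state is a dict: "t": time; "q": joint angles; "joint_vel": joint speeds; "joint_torque": joint torques, N m; "eef_pos": TCP position; "tool_rot": TCP orientation; "contact_force": force on the tool from outside, world axes, zero at the start; "torque": the same for the moment, N m; "gripper_width": opening from 0.0 (shut) to 1.0 (fully open).
Only numpy, scipy, OpenCV 4.12 (cv2) and the standard library are available. Lean on these libraries where they do the work, as an engineer would, in place of code of your own. Each camera call takes 0.05 s, during which the arm holds its last target.

## Working session

There is one attempt and no reset: what is moved stays moved. The work goes in short steps, Python scripts to look and compute and a tool call to move; the robot and the scene stay as the last step left them, time stands still between calls to the robot, and variables do not carry over. Pictures are saved under pics/ and viewed, and the job is handed in when it is done.

Besides the shell and the picture viewer there is one more tool, called after "Call:" as name(argument=value, ...) on one line, values as JSON. play_rows: Moves the arm, as the interface text tells. Its arguments: {"type":"object","properties":{"commands":{"type":"array"},"claw":{"type":"number"},"force":{"type":"number"}},"required":["commands"]}

```bash
mkdir -p pics
cat > h.py <<'E'
import numpy as np, cv2
from station import sensors, read_camera, bot
def R(q):
    from scipy.spatial.transform import Rotation as Ro
    return Ro.from_quat([q[1],q[2],q[3],q[0]]).as_matrix()
def cam(name):
    o=sensors.get_obs(); c=read_camera(name)
    K=np.array([[c['fx'],0,c['cx']],[0,c['fy'],c['cy']],[0,0,1.]])
    if name=='wrist':
        T=np.eye(4);T[:3,:3]=R(o['tool_rot']);T[:3,3]=o['eef_pos'];T=T@np.array(c['T_tool_cam'])
    else:
        Rm=cv2.Rodrigues(np.array(c['rvec'],float))[0];T=np.eye(4);T[:3,:3]=Rm.T;T[:3,3]=-Rm.T@np.array(c['tvec']).ravel()
    c['K']=K;c['T']=T;c['D']=np.array(c['distortion'],float);return c
def ray(c,px):
    u=cv2.undistortPoints(np.array(px,float).reshape(-1,1,2),c['K'],c['D']).reshape(-1,2)
    d=np.c_[u,np.ones(len(u))]@c['T'][:3,:3].T
    return c['T'][:3,3],d
def onz(c,px,z):
    o,d=ray(c,px); s=(z-o[2])/d[:,2]; return o+d*s[:,None]
def pd(c,px):
    # via depth
    px=np.array(px,int).reshape(-1,2); o,d=ray(c,px); z=c['depth'][px[:,1],px[:,0]]
    return o+d*z[:,None]
def cloud(c):
    v,u=np.mgrid[0:400,0:640]; p=np.c_[u.ravel(),v.ravel()]
    return pd(c,p).reshape(400,640,3)
def proj(c,P):
    Ti=np.linalg.inv(c['T']); return cv2.projectPoints(np.array(P,float).reshape(-1,1,3),cv2.Rodrigues(Ti[:3,:3])[0],Ti[:3,3],c['K'],c['D'])[0].reshape(-1,2)
E
python3 - <<'E'
from h import *
o=sensors.get_obs();print(o)
for n in ['scene','top','wrist']:
    c=cam(n);cv2.imwrite(f'pics/{n}0.png',c['frame']);print(n,c['T'].round(3).tolist(),c['K'].round(1).tolist(),c['D'])
E
```

```text
{'t': 0.0, 'q': array([ 1.10092821,  0.47783143,  0.02235536,  1.5564649 , -0.01144526,
        1.10928189, -0.08312504]), 'joint_vel': array([ 1.65747530e-05,  4.41383371e-04,  1.86192451e-03, -1.26629668e-03,
       -4.54629045e-05,  2.35289686e-04, -1.59640146e-03]), 'joint_torque': array([-7.28203922e-04, -5.96442139e+01,  1.60795692e+00, -2.81200755e+01,
        1.25080714e-02,  9.23910993e-03, -2.07227362e-05]), 'eef_pos': array([ 0.238798  , -0.63105533,  0.40369905]), 'tool_rot': array([-8.91008953e-04,  9.83683986e-01,  1.79902621e-01, -2.62209144e-04]), 'contact_force': array([-0.25860669,  0.16038061,  0.18196086]), 'torque': array([ 0.02721626, -0.00416569, -0.04237526]), 'gripper_width': 0.9990287411303465}
scene [[0.493, -0.336, 0.803, -0.643], [-0.87, -0.201, 0.45, -0.745], [0.01, -0.92, -0.391, 0.676], [0.0, 0.0, 0.0, 1.0]] [[361.9, 0.0, 320.2], [0.0, 361.9, 189.4], [0.0, 0.0, 1.0]] [0.01105193 0.         0.         0.         0.        ]
top [[-0.017, -0.991, 0.133, 0.369], [-1.0, 0.019, 0.008, -0.092], [-0.011, -0.133, -0.991, 1.456], [0.0, 0.0, 0.0, 1.0]] [[402.8, 0.0, 324.5], [0.0, 402.8, 193.2], [0.0, 0.0, 1.0]] [0.00609813 0.         0.         0.         0.        ]
wrist [[0.353, -0.893, -0.279, 0.31], [-0.935, -0.338, -0.105, -0.604], [-0.001, 0.298, -0.955, 0.373], [0.0, 0.0, 0.0, 1.0]] [[307.0, 0.0, 316.4], [0.0, 307.0, 200.3], [0.0, 0.0, 1.0]] [-0.00808908  0.          0.          0.          0.        ]
```

View pics/top0.png

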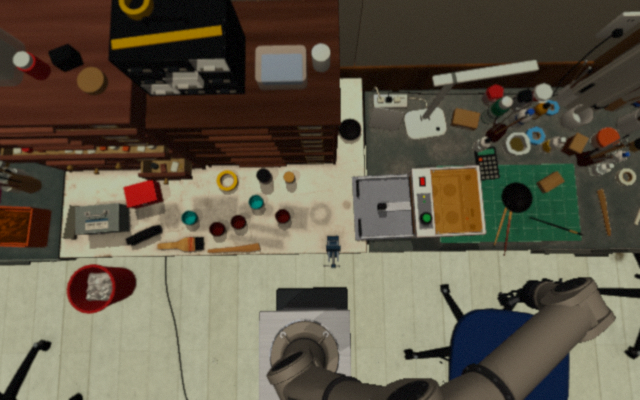

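View pics/scene0.png

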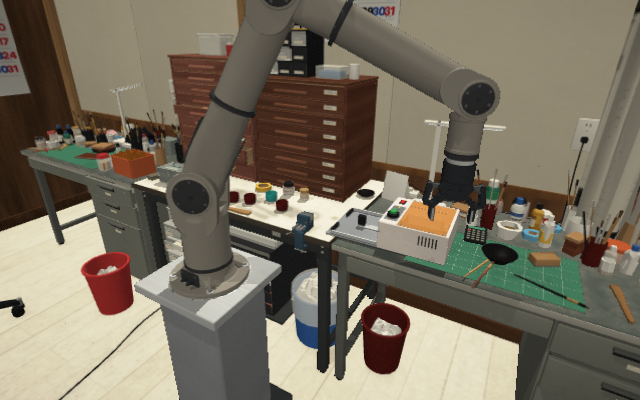

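View pics/wrist0.png

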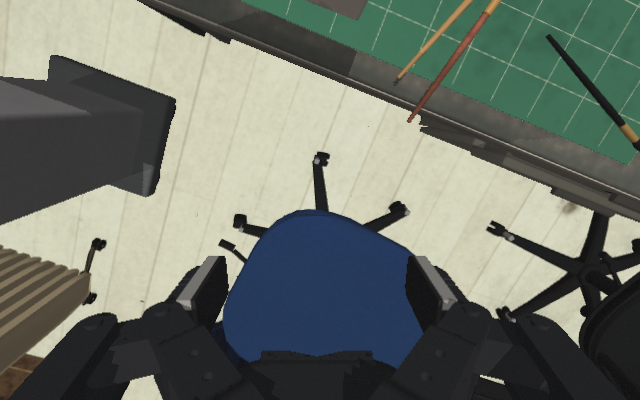

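Run:
```python
from h import *
c=cam('top');f=c['frame']
cv2.imwrite('pics/topA.png',cv2.resize(f[160:255,170:340],None,fx=4.7,fy=4.7,interpolation=cv2.INTER_CUBIC))
cv2.imwrite('pics/topB.png',cv2.resize(f[155:250,340:500],None,fx=5,fy=5,interpolation=cv2.INTER_CUBIC))
P=cloud(c)
for n,p in dict(r1=(217,229),r2=(238,222),r3=(283,215),t1=(190,217),t2=(257,202),bj=(265,175),gj=(290,177),tape=(237,182),bed=(360,210),grip=(382,207),btn=(426,218),roof=(455,180),tray=(430,200),bench=(320,195)).items(): print(n,P[p[1],p[0]].round(3))
```

```text
r1 [0.442 0.309 0.007]
r2 [0.466 0.234 0.003]
r3 [0.488 0.071 0.006]
t1 [0.487 0.407 0.007]
t2 [0.537 0.165 0.007]
bj [0.625 0.127 0.065]
gj [0.619 0.041 0.047]
tape [0.611 0.238 0.01 ]
bed [ 0.501 -0.207  0.006]
grip [ 0.506 -0.28   0.054]
btn [ 0.46  -0.415  0.122]
roof [ 0.588 -0.522  0.107]
tray [ 0.521 -0.435  0.107]
bench [ 0.559 -0.063  0.002]
```

View pics/topA.png

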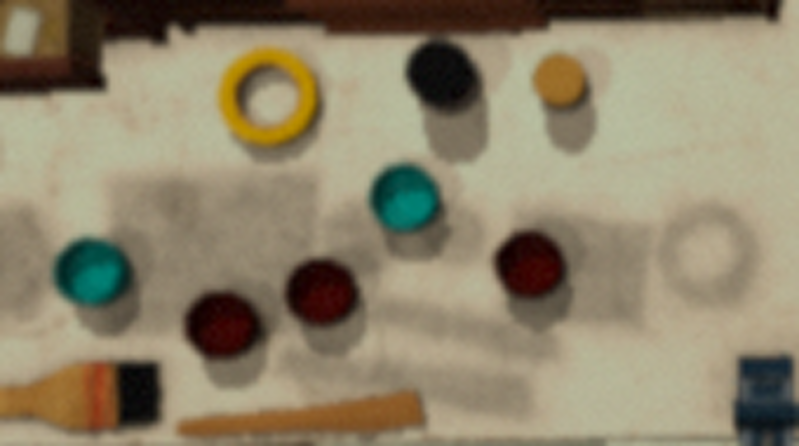

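View pics/topB.png

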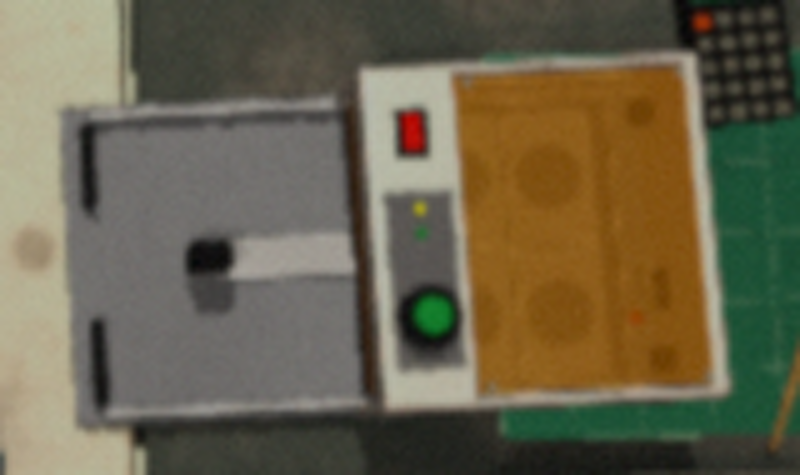

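Run:
```python
from h import *
c=cam('top');f=c['frame']
q=lambda L:[[340+a/5-0.4,155+b/5-0.4] for a,b in L]
B=onz(c,q([(360,68),(383,408),(728,392),(695,53)]),.105);print('box',B.round(4).tolist())
F=onz(c,q([(62,107),(80,425),(347,97),(372,404)]),.006);print('bed',F.round(4).tolist())
d=(B[3]-B[0]+B[2]-B[1])[:2];d/=np.linalg.norm(d);print('x dir',d,np.degrees(np.arctan2(d[1],d[0])))
w=(B[1]-B[0])[:2];print(np.linalg.norm(B[1]-B[0]),np.linalg.norm(B[3]-B[0]),'w-dir+90',np.degrees(np.arctan2(w[1],w[0]))+90)
w=(F[1]-F[0])[:2];print('bed w',np.linalg.norm(w),np.degrees(np.arctan2(w[1],w[0]))+90)
P=cloud(c)
# clusters by colour
hsv=cv2.cvtColor(f,cv2.COLOR_BGR2HSV)
red=((hsv[...,0]<10)|(hsv[...,0]>170))&(hsv[...,1]>130)&(hsv[...,2]>25)
red[:195]=0;red[250:]=0;red[:,:170]=0;red[:,340:]=0
n,l,s,cc=cv2.connectedComponentsWithStats(cv2.morphologyEx(red.astype(np.uint8),cv2.MORPH_OPEN,np.ones((3,3))))
for i in range(1,n):
  if s[i,4]>25: print(s[i],cc[i],onz(c,[cc[i]],.036).round(4),onz(c,[cc[i]],.02).round(4))
m=(P[...,2]>.02)&(P[...,2]<.05)&red; print('z',np.unique(P[red][:,2].round(3)))
g=hsv[205-10:205+12,370:395]; dark=np.zeros((400,640),np.uint8);dark[198:212,372:390]=(f[198:212,372:390].max(2)<40)
n,l,s,cc=cv2.connectedComponentsWithStats(dark)
for i in range(1,n): print('grip',s[i],cc[i],onz(c,[cc[i]],.047).round(4), P[l==i][:,2].round(3)[:60])
gr=np.zeros((400,640),np.uint8);gr[205:230,415:440]=((hsv[205:230,415:440,0]>45)&(hsv[205:230,415:440,0]<80)&(hsv[205:230,415:440,1]>120))
n,l,s,cc=cv2.connectedComponentsWithStats(gr)
for i in range(1,n):
  if s[i,4]>15: z=np.median(P[l==i][:,2]);print('btn',s[i],cc[i],z,onz(c,[cc[i]],z).round(4))
```

```text
box [[0.6316, -0.3786, 0.105], [0.4013, -0.3833, 0.105], [0.408, -0.6122, 0.105], [0.6375, -0.606, 0.105]]
bed [[0.6261, -0.1814, 0.006], [0.3954, -0.1882, 0.006], [0.6295, -0.3892, 0.006], [0.4067, -0.3969, 0.006]]
x dir [ 0.02743065 -0.99962371] -88.42814218885245
0.23032823037861536 0.22746473386402732 w-dir+90 -88.84574185763586
bed w 0.230875722451447 -88.32470034147224
[277 211  12  12 120] [282.75  216.475] [[0.4805 0.0687 0.036 ]] [[0.4817 0.0705 0.02  ]]
[233 216  12  13 125] [238.656 222.136] [[0.4633 0.2245 0.036 ]] [[0.4644 0.2281 0.02  ]]
[211 223  14  13 134] [217.47014925 229.15671642] [[0.44  0.299 0.036]] [[0.4408 0.3034 0.02  ]]
z [1.000e-03 2.000e-03 3.000e-03 4.000e-03 5.000e-03 6.000e-03 7.000e-03
 8.000e-03 9.000e-03 1.000e-02 1.100e-02 1.200e-02 1.300e-02 1.400e-02
 1.500e-02 1.600e-02 1.700e-02 1.800e-02 1.900e-02 2.000e-02 2.100e-02
 2.200e-02 2.300e-02 2.500e-02 2.600e-02 2.700e-02 2.800e-02 2.900e-02
 3.000e-02 3.100e-02 3.200e-02 3.300e-02 3.400e-02 3.500e-02 3.600e-02
 3.700e-02 3.900e-02 1.456e+00]
grip [378 203   8   7  40] [381.525 206.   ] [[ 0.5101 -0.2796  0.047 ]] [0.047 0.052 0.052 0.051 0.051 0.048 0.053 0.051 0.045 0.049 0.049 0.049
 0.045 0.045 0.049 0.049 0.05  0.047 0.051 0.053 0.05  0.05  0.049 0.05
 0.047 0.048 0.052 0.045 0.048 0.046 0.051 0.051 0.047 0.05  0.052 0.044
 0.049 0.048 0.049 0.046]
btn [422 213   9  10  72] [426.11111111 217.5       ] 0.12449554212189695 [[ 0.4616 -0.4146  0.1245]]
```

Call:
play_rows(commands=[[0, 0, 0, -7.9], [0, 0, 0, -7.9], [0, 0, 0, -7.9], [0, 0, 0, -7.9], [0, 0, 0, -7.9], [0, 0, 0, -7.9], [0, 0, 0, -7.9], [0, 0, 0, -7.9], [0, 0, 0, -7.7], [0, 0, 0, 0]])

```text
t: 1.25
eef_pos: [0.2387, -0.6314, 0.4045]
tool_rot: [-0.0, 0.697, 0.717, 0.0]
contact_force: [-0.2, -0.5, -0.2]
gripper_width: 0.996
```

```bash
cat >> h.py <<'E'
def go(x,y,z,yaw=1.55):
    o=sensors.get_obs();Rm=R(o['tool_rot']);p=o['eef_pos']
    cy=np.degrees(np.arctan2(Rm[1,1],Rm[0,1]))
    print('t',o['t'],'pos',p.round(4),'yaw_y',cy.round(2),'zax',Rm[:,2].round(4),'F',o['contact_force'].round(1),'w',o['gripper_width'],'q',o['q'].round(2))
    print('shift tool mm',(Rm.T@(np.array([x,y,z])-p)*1000).round(1),'turn',round(-(yaw-cy),2))
E
python3 -c "
from h import *
go(.510,-.28,.3)"
```

```text
t 1.25 pos [ 0.2387 -0.6314  0.4045] yaw_y 1.68 zax [ 1.e-04  4.e-04 -1.e+00] F [-0.2 -0.5 -0.2] w 0.9955819646748804 q [ 1.29  0.49 -0.24  1.54  0.12  1.13  1.05]
shift tool mm [343.2 281.5 104.7] turn 0.13
```

Call:
play_rows(commands=[[0.034, 0.028, 0.005, 0], [0.034, 0.028, 0.005, 0], [0.034, 0.028, 0.005, 0], [0.034, 0.028, 0.005, 0], [0.034, 0.028, 0.005, 0], [0.034, 0.028, 0.005, 0], [0.034, 0.028, 0.005, 0], [0.034, 0.028, 0.005, 0], [0.034, 0.028, 0.005, 0], [0.034, 0.028, 0.005, 0], [0, 0, 0, 0], [0, 0, 0, 0]])

```text
t: 2.45
eef_pos: [0.5098, -0.2823, 0.3546]
tool_rot: [-0.0, 0.697, 0.717, 0.0]
contact_force: [0.2, 0.4, 0.1]
gripper_width: 0.999
```

```bash
python3 -c "
from h import *
go(.510,-.28,.3)
for n in ['wrist','top']:
  c=cam(n);cv2.imwrite(f'pics/{n}1.png',c['frame'])
"
```

```text
t 2.45 pos [ 0.5098 -0.2823  0.3546] yaw_y 1.63 zax [-2.e-04  3.e-04 -1.e+00] F [0.2 0.4 0.1] w 0.9986044119146537 q [ 0.7   0.41 -0.38  1.81  0.18  0.96  0.27]
shift tool mm [ 2.3  0.3 54.6] turn 0.08
```

View pics/wrist1.png

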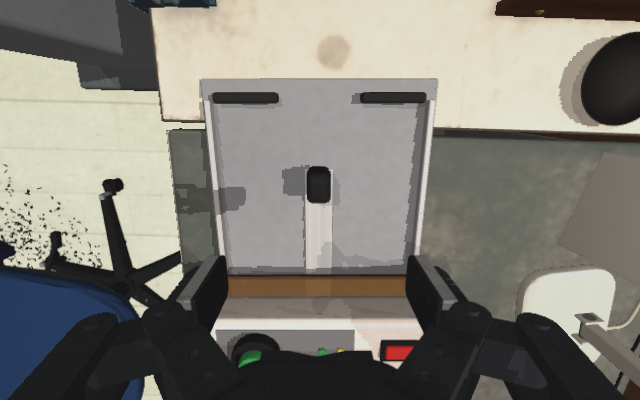

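```bash
python3 -c "
from h import *
c=cam('wrist');P=cloud(c)
print(P[175:195:5,318])
for p in [(305,168),(331,168),(305,203),(331,203)]: print(onz(c,[p],.048).round(4))
# flap band, bed end, bed edges at z .006
print(onz(c,[(204,80),(437,80),(216,262),(413,262)],.006).round(4))
print(P[280:300:5,280].round(3))
o=onz(c,[(318,185)],.047);print(o)
"
```

```text
[[ 0.50941444 -0.27012117  0.04954888]
 [ 0.50951811 -0.27443022  0.05110803]
 [ 0.50964975 -0.27934113  0.05032532]
 [ 0.50976603 -0.28394192  0.05093033]]
[[ 0.4974 -0.2642  0.048 ]]
[[ 0.5211 -0.2637  0.048 ]]
[[ 0.4979 -0.2978  0.048 ]]
[[ 0.5224 -0.2972  0.048 ]]
[[ 0.3971 -0.1886  0.006 ]
 [ 0.6227 -0.1831  0.006 ]
 [ 0.3943 -0.3859  0.006 ]
 [ 0.6228 -0.3803  0.006 ]]
[[ 0.472 -0.387  0.04 ]
 [ 0.473 -0.386  0.05 ]
 [ 0.474 -0.386  0.059]
 [ 0.476 -0.385  0.069]]
[[ 0.50968972 -0.28020542  0.047     ]]
```

Call:
play_rows(commands=[[0.002, 0, 0.04, 0], [0, 0, 0.04, 0], [0, 0, 0.04, 0], [0, 0, 0.03, 0], [0, 0, 0.015, 0], [0, 0, 0, 0]])

```text
t: 3.2
eef_pos: [0.5079, -0.2822, 0.188]
tool_rot: [-0.002, 0.698, 0.716, -0.001]
contact_force: [-0.3, 0.2, -0.2]
gripper_width: 1.001
```

Call:
play_rows(commands=[[0, 0, 0, 0], [0, 0, 0, 0], [0, 0, 0, 0], [0, 0, 0, 0], [0, 0, 0, 0], [0, 0, 0, 0], [0, 0, 0, 0], [0, 0, 0, 0], [0, 0, 0, 0], [0, 0, 0, 0]], claw=0.0, force=40)

```text
t: 4.2
eef_pos: [0.5097, -0.2816, 0.1908]
tool_rot: [0.001, 0.697, 0.717, 0.0]
contact_force: [-0.5, -0.4, 6.3]
gripper_width: 0.255
```

```bash
python3 -c "
from h import *
go(.504,-.052,.19)
c=cam('wrist');cv2.imwrite('pics/w2.png',c['frame'])
"
```

```text
t 4.2 pos [ 0.5097 -0.2816  0.1908] yaw_y 1.67 zax [ 0.0017 -0.0011 -1.    ] F [-0.5 -0.4  6.3] w 0.2550231097424166 q [ 0.64  0.63 -0.31  1.91  0.3   0.65  0.17]
shift tool mm [229.7   0.9   0.6] turn 0.12
```

View pics/w2.png

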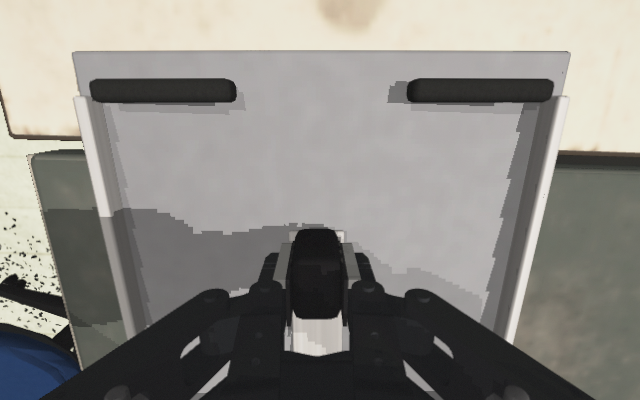

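Call:
play_rows(commands=[[0, 0, 0, 0], [0, 0, -0.003, 0], [0, 0, 0, 0]], claw=0.04)

```text
t: 4.55
eef_pos: [0.5091, -0.2815, 0.193]
tool_rot: [0.0, 0.697, 0.717, 0.0]
contact_force: [-0.2, -0.0, 0.3]
gripper_width: 0.469
```

Call:
play_rows(commands=[[0, 0, 0, 0], [0, 0, 0, 0], [0, 0, 0, 0], [0, 0, 0, 0], [0, 0, 0, 0], [0, 0, 0, 0]], claw=0.0, force=40)

```text
t: 5.15
eef_pos: [0.5094, -0.2814, 0.1928]
tool_rot: [0.0, 0.697, 0.717, 0.0]
contact_force: [0.8, -0.8, 2.2]
gripper_width: 0.249
```

Call:
play_rows(commands=[[0.01, 0, 0, 0], [0.01, 0, 0, 0], [0.01, 0, 0, 0], [0.01, 0, 0, 0], [0.01, 0, 0, 0], [0, 0, 0, 0]])

```text
t: 5.75
eef_pos: [0.5077, -0.2289, 0.1928]
tool_rot: [-0.001, 0.696, 0.718, 0.0]
contact_force: [-1.5, 3.3, 6.0]
gripper_width: 0.249
```

```bash
python3 -c "
from h import *
go(.504,-.052,.19)
c=cam('wrist');cv2.imwrite('pics/w3.png',c['frame'])
"
```

```text
t 5.75 pos [ 0.5077 -0.2289  0.1928] yaw_y 1.74 zax [-6.0e-04  1.8e-03 -1.0e+00] F [-1.5  3.3  6. ] w 0.2494998692359366 q [ 0.56  0.6  -0.32  1.97  0.3   0.62  0.08]
shift tool mm [177.    1.7   3.1] turn 0.19
```

View pics/w3.png

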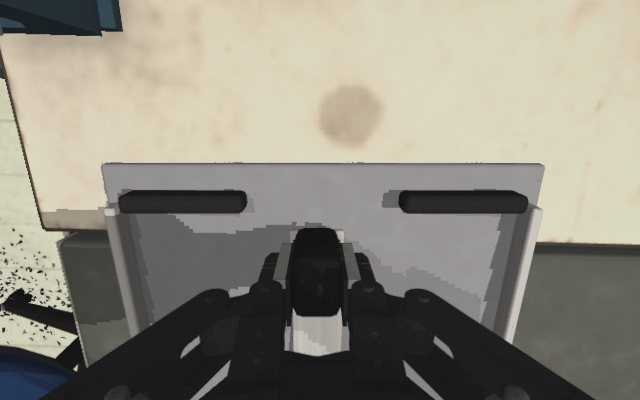

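Call:
play_rows(commands=[[0.012, 0, 0, 0], [0.012, 0, 0, 0], [0.012, 0, 0, 0], [0.012, 0, 0, 0], [0.012, 0, 0, 0], [0.012, 0, 0, 0], [0.012, 0, 0, 0], [0.012, 0, 0, 0], [0.012, 0, 0, 0], [0.012, 0, 0, 0], [0.012, 0, 0, 0], [0.012, 0, 0, 0], [0, 0, 0, 0]])

```text
t: 7.1
eef_pos: [0.5032, -0.0854, 0.1927]
tool_rot: [-0.001, 0.696, 0.718, 0.0]
contact_force: [-2.0, 4.8, 6.0]
gripper_width: 0.254
```

```bash
python3 -c "
from h import *
go(.504,-.052,.193)
c=cam('top');cv2.imwrite('pics/t4.png',cv2.resize(c['frame'][155:250,240:500],None,fx=3,fy=3))
"
```

```text
t 7.1 pos [ 0.5032 -0.0854  0.1927] yaw_y 1.75 zax [-9.0e-04  1.5e-03 -1.0e+00] F [-2.   4.8  6. ] w 0.25390334626615024 q [ 0.3   0.54 -0.32  2.08  0.3   0.56 -0.2 ]
shift tool mm [33.3  1.8 -0.3] turn 0.2
```

View pics/t4.png

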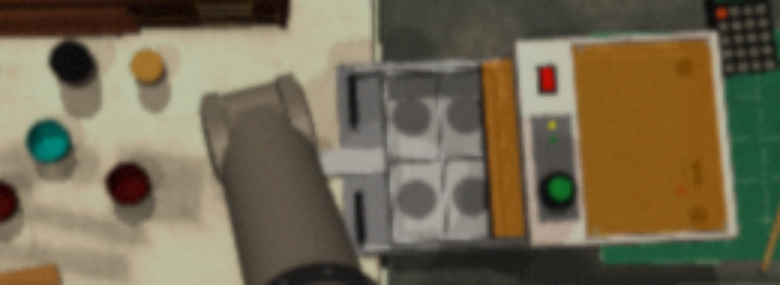

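Call:
play_rows(commands=[[0.009, 0, 0, 0], [0.009, 0, 0, 0], [0.008, 0, 0, 0], [0.003, 0, 0, 0], [0.003, 0, 0, 0], [0.003, 0, 0, 0], [0, 0, 0, 0], [0, 0, 0, 0], [0, 0, 0, 0]])

```text
t: 8.05
eef_pos: [0.5029, -0.0548, 0.1926]
tool_rot: [0.001, 0.698, 0.716, -0.001]
contact_force: [2.2, -10.6, 1.1]
gripper_width: 0.247
```

```bash
python3 -c "
from h import *
go(.504,-.052,.193)
c=cam('top');cv2.imwrite('pics/t5.png',cv2.resize(c['frame'][155:250,240:500],None,fx=3,fy=3))
"
```

```text
t 8.05 pos [ 0.5029 -0.0548  0.1926] yaw_y 1.47 zax [ 4.0e-04 -2.2e-03 -1.0e+00] F [  2.2 -10.6   1.1] w 0.24663005265594928 q [ 0.24  0.54 -0.31  2.09  0.31  0.56 -0.27]
shift tool mm [ 2.7  1.2 -0.4] turn -0.08
```

View pics/t5.png

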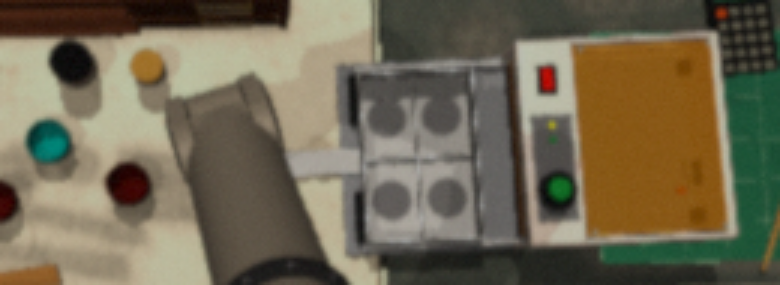

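Call:
play_rows(commands=[[0, 0, 0, 0], [0, 0, 0, 0], [0, 0, 0, 0], [0, 0, 0, 0], [0, 0, 0, 0]], claw=0.0854)

```text
t: 8.6
eef_pos: [0.5025, -0.0522, 0.1926]
tool_rot: [-0.0, 0.697, 0.717, 0.0]
contact_force: [0.2, -0.1, -0.2]
gripper_width: 0.997
```

Call:
play_rows(commands=[[0, 0, -0.04, 0], [0, 0, -0.05, 0], [0, 0, -0.05, 0], [0, 0, 0, 0], [0, 0, 0, 0]])

```text
t: 9.1
eef_pos: [0.5028, -0.0525, 0.3341]
tool_rot: [0.001, 0.697, 0.717, 0.001]
contact_force: [-0.2, -0.2, -0.6]
gripper_width: 1.002
```

```bash
python3 -c "
from h import *
go(.48,.069,.193)
c=cam('wrist');cv2.imwrite('pics/w6.png',c['frame'])
c=cam('top');cv2.imwrite('pics/t6.png',cv2.resize(c['frame'][155:250,340:440],None,fx=6,fy=6,interpolation=cv2.INTER_CUBIC))
f=c['frame'];hsv=cv2.cvtColor(f,cv2.COLOR_BGR2HSV)
"
```

```text
t 9.1 pos [ 0.5028 -0.0525  0.3341] yaw_y 1.62 zax [ 3.1e-03 -6.0e-04 -1.0e+00] F [-0.2 -0.2 -0.6] w 1.0019429863853009 q [ 0.32  0.32 -0.41  2.    0.17  0.85 -0.15]
shift tool mm [122.2 -19.8 140.9] turn 0.07
```

View pics/w6.png

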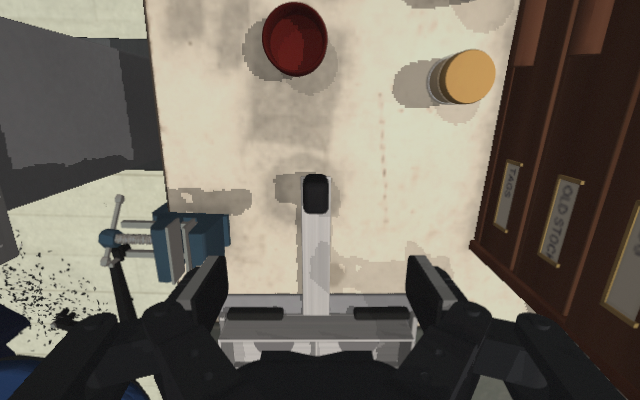

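View pics/t6.png

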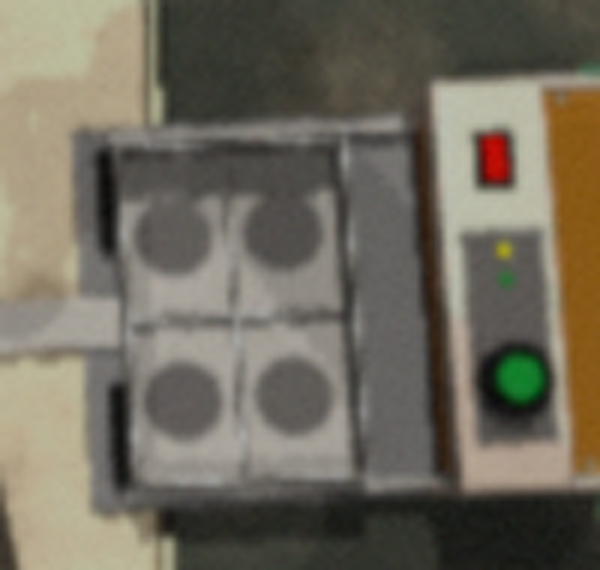

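```bash
cat >> h.py <<'E'
def cups(c,zlo=.027,zhi=.045):
    f=c['frame'];hsv=cv2.cvtColor(f,cv2.COLOR_BGR2HSV);P=cloud(c)
    red=(((hsv[...,0]<10)|(hsv[...,0]>168))&(hsv[...,1]>110)&(hsv[...,2]>25)&(c['depth']>0)).astype(np.uint8)
    n,l,s,cc=cv2.connectedComponentsWithStats(cv2.morphologyEx(red,cv2.MORPH_OPEN,np.ones((3,3))))
    for i in range(1,n):
        if s[i,4]<60: continue
        p=P[(l==i)]; p=p[(p[:,0]>.38)&(p[:,0]<.7)]
        r=p[(p[:,2]>zlo)&(p[:,2]<zhi)]
        if len(r)<10: continue
        A=np.c_[2*r[:,:2],np.ones(len(r))];x=np.linalg.lstsq(A,(r[:,:2]**2).sum(1),rcond=None)[0]
        (ex,ey),_,_=cv2.fitEllipse(cv2.findContours((l==i).astype(np.uint8),0,2)[0][0])
        print('cup px',cc[i].round(0),'rimfit',x[:2].round(4),'rad',np.sqrt(x[2]+x[0]**2+x[1]**2).round(4),'bbox',((r[:,:2].max(0)+r[:,:2].min(0))/2).round(4),'ellipse@z',onz(c,[(ex,ey)],zlo+.009)[0].round(4),'n',len(r),'zmax',p[:,2].max().round(3))
E
python3 - <<'E'
from h import *
c=cam('wrist');cups(c)
c=cam('top');cups(c)
q=lambda L:[[340+a/6-0.4,155+b/6-0.4] for a,b in L]
p=onz(c,q([(172,235),(283,232),(182,400),(294,396)]),.009);print(p.round(4),p.mean(0))
E
```

```text
cup px [297.  38.] rimfit [0.483  0.0722] rad 0.0241 bbox [0.4827 0.0722] ellipse@z [0.483  0.0724 0.036 ] n 982 zmax 0.038
cup px [501. 268.] rimfit [ 0.6708 -0.114 ] rad 0.0021 bbox [ 0.6696 -0.114 ] ellipse@z [ 0.6823 -0.1198  0.036 ] n 42 zmax 0.07
cup px [499. 260.] rimfit [ 0.6723 -0.1091] rad 0.002 bbox [ 0.6727 -0.109 ] ellipse@z [ 0.68   -0.1144  0.036 ] n 17 zmax 0.056
cup px [143. 193.] rimfit [0.5743 0.5633] rad 0.051 bbox [0.5702 0.5548] ellipse@z [0.5774 0.5667 0.036 ] n 75 zmax 0.18
cup px [ 37. 226.] rimfit [0.459  0.9893] rad 0.0777 bbox [0.4575 0.9252] ellipse@z [0.4667 0.949  0.036 ] n 115 zmax 0.098
cup px [283. 216.] rimfit [0.4821 0.0704] rad 0.0234 bbox [0.4824 0.0664] ellipse@z [0.4809 0.068  0.036 ] n 14 zmax 0.038
cup px [239. 222.] rimfit [0.4645 0.2279] rad 0.0232 bbox [0.4639 0.2219] ellipse@z [0.4633 0.2248 0.036 ] n 17 zmax 0.039
cup px [218. 229.] rimfit [0.4411 0.3015] rad 0.0222 bbox [0.4406 0.2883] ellipse@z [0.44   0.2983 0.036 ] n 18 zmax 0.039
[[ 0.5593 -0.2383  0.009 ]
 [ 0.5598 -0.3052  0.009 ]
 [ 0.4597 -0.2411  0.009 ]
 [ 0.4609 -0.308   0.009 ]] [ 0.50991893 -0.27316794  0.009     ]
```

```bash
python3 -c "
from h import *
go(.483,.0722,.182)"
```

```text
t 9.3 pos [ 0.502  -0.0526  0.3312] yaw_y 1.64 zax [-3.e-03  3.e-04 -1.e+00] F [-0.6  0.   0. ] w 0.9966485100522484 q [ 0.32  0.32 -0.41  2.01  0.17  0.85 -0.15]
shift tool mm [125.2 -14.9 149.3] turn 0.09
```

Call:
play_rows(commands=[[0.042, -0.005, 0, 0], [0.042, -0.005, 0, 0], [0.041, -0.006, 0, 0], [0, 0, 0.05, 0], [0, 0, 0.05, 0], [0, 0, 0.03, 0], [0, 0, 0, 0], [0, 0, 0, 0]])

```text
t: 10.1
eef_pos: [0.4829, 0.0721, 0.2023]
tool_rot: [-0.001, 0.697, 0.717, -0.001]
contact_force: [-0.0, 0.4, 0.6]
gripper_width: 1.001
```

```bash
python3 -c "
from h import *
go(.483,.0722,.182)
c=cam('wrist');cups(c);cv2.imwrite('pics/w7.png',c['frame'])"
```

```text
t 10.1 pos [0.4829 0.0721 0.2023] yaw_y 1.65 zax [-2.3e-03 -1.0e-04 -1.0e+00] F [-0.   0.4  0.6] w 1.0006248474109039 q [ 0.04  0.51 -0.38  2.12  0.34  0.57 -0.56]
shift tool mm [ 0.1  0.2 20.3] turn 0.1
cup px [317. 254.] rimfit [0.4826 0.074 ] rad 0.0241 bbox [0.4825 0.0734] ellipse@z [0.4824 0.0785 0.036 ] n 2779 zmax 0.037
```

View pics/w7.png

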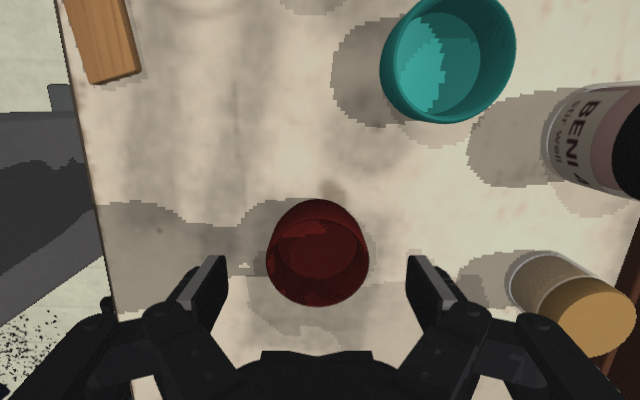

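Call:
play_rows(commands=[[0.001, 0, 0.01, 0], [0, 0, 0.01, 0], [0, 0, 0, 0]])

```text
t: 10.45
eef_pos: [0.4827, 0.0727, 0.1821]
tool_rot: [-0.0, 0.697, 0.717, -0.0]
contact_force: [-0.8, -0.4, -0.2]
gripper_width: 0.996
```

Call:
play_rows(commands=[[0, 0, 0, 0], [0, 0, 0, 0], [0, 0, 0, 0], [0, 0, 0, 0], [0, 0, 0, 0], [0, 0, 0, 0], [0, 0, 0, 0], [0, 0, 0, 0]], claw=0.0, force=30)

```text
t: 11.25
eef_pos: [0.4832, 0.073, 0.1832]
tool_rot: [0.0, 0.697, 0.717, 0.0]
contact_force: [-1.7, -0.6, 6.1]
gripper_width: 0.592
```

```bash
python3 -c "
from h import *
go(.4624,-.3063,.3)
c=cam('wrist');cv2.imwrite('pics/w8.png',c['frame'])"
```

```text
t 11.25 pos [0.4832 0.073  0.1832] yaw_y 1.62 zax [ 7.e-04 -1.e-04 -1.e+00] F [-1.7 -0.6  6.1] w 0.5915333595691505 q [ 0.02  0.54 -0.36  2.13  0.37  0.53 -0.59]
shift tool mm [-378.5  -31.4 -116.8] turn 0.07
```

View pics/w8.png

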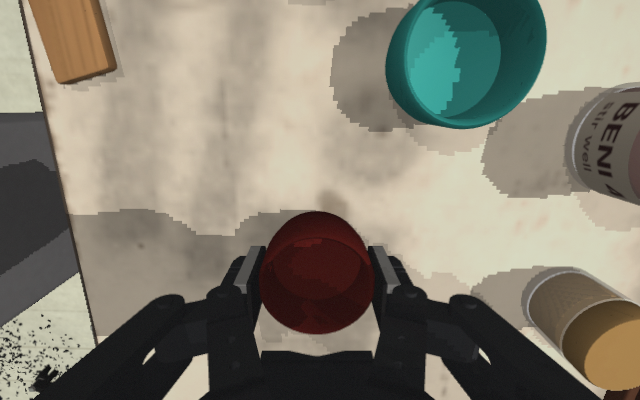

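Call:
play_rows(commands=[[0, 0, -0.03, 0], [0, 0, -0.045, 0], [0, 0, -0.045, 0], [-0.042, -0.0035, 0, 0], [-0.042, -0.0035, 0, 0], [-0.042, -0.0035, 0, 0], [-0.042, -0.0035, 0, 0], [-0.042, -0.0035, 0, 0], [-0.042, -0.0035, 0, 0], [-0.042, -0.0035, 0, 0], [-0.042, -0.0035, 0, 0], [-0.042, -0.003, 0, 0], [0, 0, 0, 0], [0, 0, 0, 0]])

```text
t: 12.7
eef_pos: [0.4623, -0.3068, 0.3024]
tool_rot: [-0.0, 0.698, 0.716, 0.0]
contact_force: [0.4, 0.7, 0.4]
gripper_width: 0.591
```

```bash
python3 -c "
from h import *
go(.463,-.3063,.193)
c=cam('wrist');cups(c);cv2.imwrite('pics/w9.png',c['frame'])"
```

```text
t 12.7 pos [ 0.4623 -0.3068  0.3024] yaw_y 1.48 zax [-3.e-04  3.e-04 -1.e+00] F [0.4 0.7 0.4] w 0.5906195441959985 q [ 0.73  0.42 -0.32  1.92  0.18  0.82  0.34]
shift tool mm [  0.4   0.8 109.4] turn -0.07
```

View pics/w9.png

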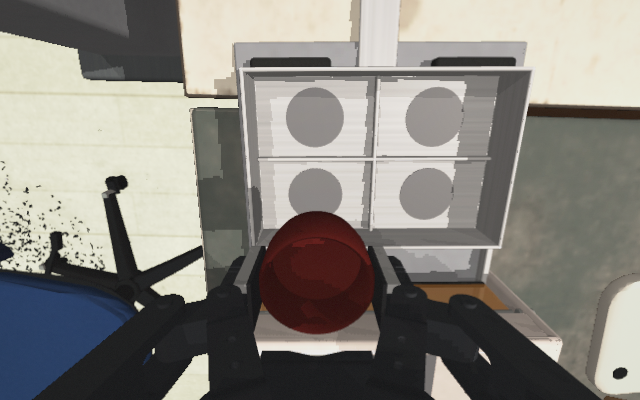

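```bash
python3 -c "
from h import *
c=cam('wrist');print(onz(c,[(315,117),(315,193),(427,194),(436,117)],.009).round(4), onz(c,[(318,158)],.009),onz(c,[(375,158)],.018))
print(onz(c,[(250,76),(522,76),(260,230),(493,233)],.048))"
```

```text
[[ 0.4596 -0.2388  0.009 ]
 [ 0.4613 -0.3042  0.009 ]
 [ 0.5613 -0.3023  0.009 ]
 [ 0.5598 -0.2359  0.009 ]] [[ 0.46309279 -0.27279566  0.009     ]] [[ 0.51035266 -0.26997396  0.018     ]]
[[ 0.41487478 -0.21159173  0.048     ]
 [ 0.60001812 -0.2061926   0.048     ]
 [ 0.41865961 -0.32449608  0.048     ]
 [ 0.60313916 -0.32206618  0.048     ]]
```

Call:
play_rows(commands=[[0.002, 0.001, 0.03, 0], [0, 0, 0.03, 0], [0, 0, 0.025, 0], [0, 0, 0.015, 0], [0, 0, 0.008, 0], [0, 0, 0, 0], [0, 0, 0, 0]])

```text
t: 13.5
eef_pos: [0.4643, -0.3037, 0.1955]
tool_rot: [0.001, 0.697, 0.717, 0.0]
contact_force: [0.2, 0.2, -0.3]
gripper_width: 0.594
```

Call:
play_rows(commands=[[0, 0, 0.001, 0], [0, 0, 0.001, 0], [0, 0, 0.001, 0], [0, 0, 0, 0]])

```text
t: 13.9
eef_pos: [0.4639, -0.304, 0.1923]
tool_rot: [0.0, 0.697, 0.717, 0.0]
contact_force: [-1.3, 0.4, 4.4]
gripper_width: 0.594
```

Contact with the tray floor. Open slightly and rise.

Call:
play_rows(commands=[[0, 0, 0, 0], [0, 0, 0, 0], [0, 0, 0, 0], [0, 0, 0, 0]], claw=0.062)

```text
t: 14.3
eef_pos: [0.4637, -0.3038, 0.1916]
tool_rot: [-0.0, 0.697, 0.717, -0.0]
contact_force: [0.1, -0.2, 0.3]
gripper_width: 0.726
```

Call:
play_rows(commands=[[0, 0, -0.015, 0], [0, 0, -0.03, 0], [0, 0, -0.05, 0], [0, 0, -0.05, 0], [0, 0, 0, 0]])

```text
t: 14.8
eef_pos: [0.466, -0.3046, 0.3448]
tool_rot: [0.006, 0.697, 0.717, 0.002]
contact_force: [1.3, -0.0, 0.4]
gripper_width: 0.726
```

```bash
python3 -c "
from h import *
go(.4639,.2265,.3)
c=cam('wrist');cv2.imwrite('pics/w10.png',c['frame'])
c=cam('top');cups(c);cv2.imwrite('pics/t10.png',cv2.resize(c['frame'][155:255,170:440],None,fx=2.9,fy=2.9,interpolation=cv2.INTER_CUBIC))"
```

```text
t 14.8 pos [ 0.466  -0.3046  0.3448] yaw_y 1.63 zax [ 0.0113 -0.0067 -0.9999] F [ 1.3 -0.   0.4] w 0.7259689830527131 q [ 0.74  0.37 -0.34  1.89  0.16  0.9   0.35]
shift tool mm [531.2  12.5  41.3] turn 0.08
cup px [143. 193.] rimfit [0.5723 0.5611] rad 0.0491 bbox [0.5699 0.5536] ellipse@z [0.5779 0.564  0.036 ] n 70 zmax 0.18
cup px [ 38. 227.] rimfit [0.461  0.9485] rad 0.0458 bbox [0.4595 0.9233] ellipse@z [0.4623 0.9365 0.036 ] n 117 zmax 0.101
cup px [239. 222.] rimfit [0.4641 0.2263] rad 0.0218 bbox [0.462  0.2137] ellipse@z [0.4632 0.2243 0.036 ] n 17 zmax 0.037
cup px [218. 229.] rimfit [0.4408 0.3009] rad 0.0216 bbox [0.4405 0.2885] ellipse@z [0.4401 0.2996 0.036 ] n 17 zmax 0.04
```

View pics/w10.png

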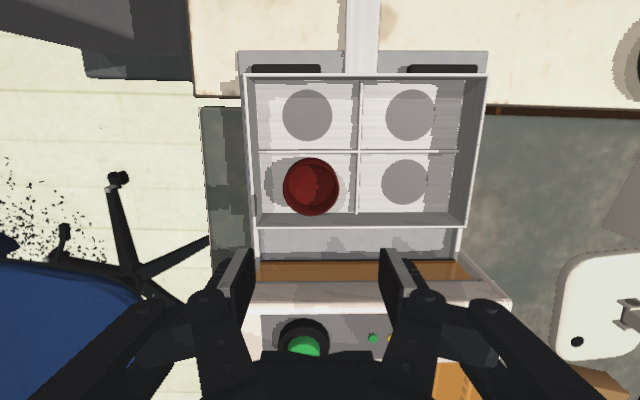

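View pics/t10.png

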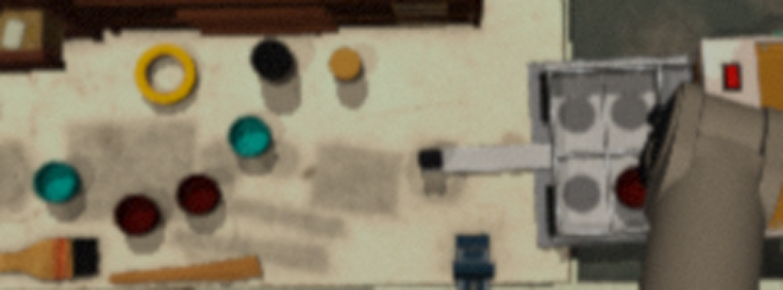

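Call:
play_rows(commands=[[0.042, 0.001, 0, 0], [0.042, 0.001, 0, 0], [0.042, 0.001, 0, 0], [0.042, 0.001, 0, 0], [0.042, 0.002, 0, 0], [0.042, 0.002, 0, 0], [0.042, 0.001, 0, 0], [0.042, 0.001, 0, 0], [0.042, 0.001, 0, 0], [0.042, 0.002, 0, 0], [0.042, 0.001, 0, 0], [0, 0, 0, 0], [0, 0, 0, 0]], claw=0.0854)

```text
t: 16.2
eef_pos: [0.4638, 0.159, 0.3357]
tool_rot: [-0.001, 0.696, 0.718, -0.001]
contact_force: [0.5, -1.4, 0.6]
gripper_width: 1.004
```

```bash
python3 -c "
from h import *
go(.4639,.2265,.183)
c=cam('wrist');cups(c);cv2.imwrite('pics/w11.png',c['frame'])
P=cloud(c);print([(P[v,u].round(3)) for u,v in [(0,0)]])"
```

```text
t 16.2 pos [0.4638 0.159  0.3357] yaw_y 1.79 zax [-2.5e-03 -7.0e-04 -1.0e+00] F [ 0.5 -1.4  0.6] w 1.0036413154596244 q [ 0.02  0.31 -0.57  2.03  0.22  0.86 -0.63]
shift tool mm [ 67.5   2.6 152.7] turn 0.24
cup px [294.  21.] rimfit [0.4412 0.3052] rad 0.0239 bbox [0.4409 0.2968] ellipse@z [0.441  0.3066 0.036 ] n 578 zmax 0.037
cup px [321. 109.] rimfit [0.4646 0.231 ] rad 0.0239 bbox [0.4644 0.2314] ellipse@z [0.4645 0.2318 0.036 ] n 714 zmax 0.039
cup px [560. 130.] rimfit [0.6679 0.2198] rad 0.0041 bbox [0.6679 0.22  ] ellipse@z [0.6711 0.2197 0.036 ] n 73 zmax 0.043
cup px [535. 210.] rimfit [0.6648 0.1483] rad 0.0042 bbox [0.6637 0.1483] ellipse@z [0.6663 0.1464 0.036 ] n 78 zmax 0.042
cup px [520. 288.] rimfit [0.6666 0.0673] rad 0.0054 bbox [0.6676 0.0669] ellipse@z [0.6706 0.0645 0.036 ] n 71 zmax 0.044
[array([-0.432,  0.488, -0.668])]
```

View pics/w11.png

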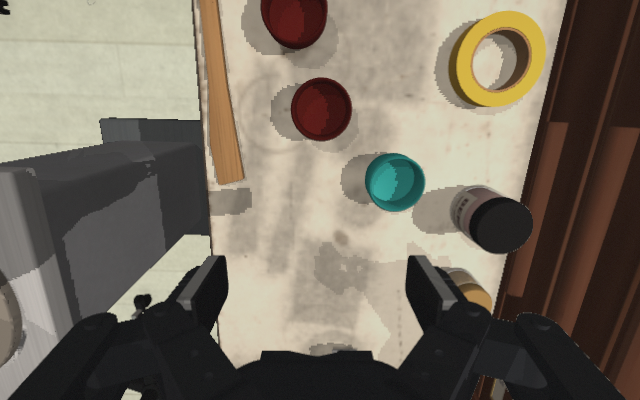

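```bash
python3 -c "
from h import *
c=cam('wrist');P=cloud(c)
for p in [(243,175),(237,150),(232,108),(226,60),(222,20),(218,5)]: print(onz(c,[p],.01).round(4),P[p[1],p[0]-6].round(3))
go(.4646,.231,.183)"
```

```text
[[0.391  0.1654 0.01  ]] [0.385 0.165 0.009]
[[0.3863 0.1897 0.01  ]] [0.38  0.189 0.008]
[[0.3836 0.2283 0.01  ]] [0.378 0.228 0.009]
[[0.3804 0.2689 0.01  ]] [0.375 0.269 0.008]
[[0.3788 0.3003 0.01  ]] [0.373 0.301 0.007]
[[0.3761 0.3114 0.01  ]] [0.37  0.312 0.008]
t 16.3 pos [0.4643 0.157  0.3358] yaw_y 1.55 zax [-0.002  -0.0014 -1.    ] F [-0.1 -0.6 -0. ] w 0.9985797000270288 q [ 0.03  0.31 -0.56  2.03  0.22  0.86 -0.63]
shift tool mm [ 74.1   2.6 152.7] turn -0.0
```

Call:
play_rows(commands=[[0.037, 0.001, 0, 0], [0.036, 0.001, 0, 0], [0, 0, 0.05, 0], [0, 0, 0.05, 0], [0, 0, 0.03, 0], [0, 0, 0, 0], [0, 0, 0, 0]], claw=0.07)

```text
t: 17.0
eef_pos: [0.4649, 0.2304, 0.2069]
tool_rot: [0.0, 0.698, 0.717, -0.001]
contact_force: [1.4, 0.6, 0.5]
gripper_width: 0.825
```

```bash
python3 -c "
from h import *
go(.4646,.231,.183)
c=cam('wrist');cups(c)"
```

```text
t 17.0 pos [0.4649 0.2304 0.2069] yaw_y 1.53 zax [-8.e-04 -9.e-04 -1.e+00] F [1.4 0.6 0.5] w 0.824648540617883 q [-0.2   0.55 -0.48  2.05  0.42  0.64 -0.93]
shift tool mm [ 0.6 -0.3 23.9] turn -0.02
cup px [267. 101.] rimfit [0.4411 0.3064] rad 0.0239 bbox [0.4407 0.3065] ellipse@z [0.441  0.3078 0.036 ] n 3116 zmax 0.038
cup px [316. 250.] rimfit [0.4645 0.2321] rad 0.0241 bbox [0.4645 0.2316] ellipse@z [0.4644 0.2366 0.036 ] n 2584 zmax 0.038
```

Call:
play_rows(commands=[[0.001, 0, 0.012, 0], [0, 0, 0.011, 0], [0, 0, 0, 0], [0, 0, 0, 0]])

```text
t: 17.45
eef_pos: [0.4644, 0.2324, 0.1836]
tool_rot: [-0.0, 0.697, 0.717, -0.0]
contact_force: [0.3, 0.6, -0.4]
gripper_width: 0.817
```

Call:
play_rows(commands=[[0, 0, 0, 0], [0, 0, 0, 0], [0, 0, 0, 0], [0, 0, 0, 0], [0, 0, 0, 0], [0, 0, 0, 0], [0, 0, 0, 0]], claw=0.0, force=30)

```text
t: 18.15
eef_pos: [0.4645, 0.2326, 0.1843]
tool_rot: [0.0, 0.697, 0.717, 0.0]
contact_force: [-1.6, -0.5, 6.5]
gripper_width: 0.592
```

```bash
python3 -c "
from h import *
go(.462,-.237,.305)"
```

```text
t 18.15 pos [0.4645 0.2326 0.1843] yaw_y 1.64 zax [ 6.e-04  1.e-04 -1.e+00] F [-1.6 -0.5  6.5] w 0.5920828651539093 q [-0.22  0.59 -0.45  2.05  0.45  0.59 -0.96]
shift tool mm [-469.3  -15.9 -120.7] turn 0.09
```

Call:
play_rows(commands=[[0, 0, -0.03, 0], [0, 0, -0.045, 0], [0, 0, -0.045, 0], [-0.047, -0.001, 0, 0], [-0.047, -0.001, 0, 0], [-0.047, -0.002, 0, 0], [-0.047, -0.002, 0, 0], [-0.047, -0.001, 0, 0], [-0.047, -0.002, 0, 0], [-0.047, -0.002, 0, 0], [-0.047, -0.001, 0, 0], [-0.047, -0.002, 0, 0], [-0.047, -0.001, 0, 0], [0, 0, 0, 0], [0, 0, 0, 0]])

```text
t: 19.65
eef_pos: [0.4624, -0.2389, 0.3035]
tool_rot: [-0.0, 0.698, 0.716, 0.0]
contact_force: [-0.5, 0.6, -0.3]
gripper_width: 0.592
```

```bash
python3 -c "
from h import *
go(.4625,-.238,.195)
c=cam('wrist');cups(c);cv2.imwrite('pics/w12.png',c['frame'])"
```

```text
t 19.65 pos [ 0.4624 -0.2389  0.3035] yaw_y 1.45 zax [-1.e-04  2.e-04 -1.e+00] F [-0.5  0.6 -0.3] w 0.5924115697473935 q [ 0.7   0.38 -0.42  1.99  0.21  0.81  0.19]
shift tool mm [8.000e-01 1.000e-01 1.085e+02] turn -0.1
cup px [612.  47.] rimfit [ 0.678  -0.1157] rad 0.0082 bbox [ 0.6799 -0.1153] ellipse@z [ 0.668  -0.1179  0.036 ] n 416 zmax 0.054
```

View pics/w12.png

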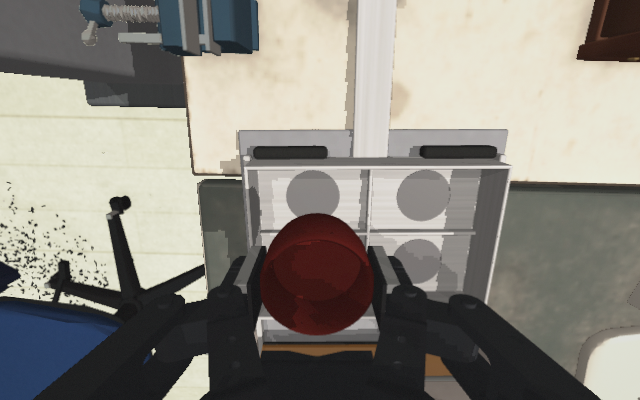

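Call:
play_rows(commands=[[0, 0, 0.03, 0], [0, 0, 0.03, 0], [0, 0, 0.025, 0], [0, 0, 0.015, 0], [0, 0, 0.008, 0], [0, 0, 0, 0], [0, 0, 0.001, 0], [0, 0, 0.001, 0], [0, 0, 0, 0]])

```text
t: 20.6
eef_pos: [0.4631, -0.238, 0.1944]
tool_rot: [0.001, 0.697, 0.717, 0.0]
contact_force: [-0.1, 0.3, -0.1]
gripper_width: 0.589
```

Call:
play_rows(commands=[[0, 0, 0.001, 0], [0, 0, 0.001, 0], [0, 0, 0, 0], [0, 0, 0, 0]])

```text
t: 21.0
eef_pos: [0.4631, -0.2379, 0.1932]
tool_rot: [0.001, 0.697, 0.717, -0.0]
contact_force: [-3.5, 1.4, 15.1]
gripper_width: 0.59
```

Call:
play_rows(commands=[[0, 0, -0.001, 0], [0, 0, 0, 0], [0, 0, 0, 0], [0, 0, 0, 0]], claw=0.062)

```text
t: 21.4
eef_pos: [0.4628, -0.2378, 0.1926]
tool_rot: [-0.0, 0.697, 0.717, -0.0]
contact_force: [0.7, -0.4, 0.1]
gripper_width: 0.724
```

Call:
play_rows(commands=[[0, 0, -0.015, 0], [0, 0, -0.03, 0], [0, 0, -0.05, 0], [0, 0, -0.05, 0], [0, 0, 0, 0], [0, 0, 0, 0]])

```text
t: 22.0
eef_pos: [0.4631, -0.2379, 0.34]
tool_rot: [0.002, 0.697, 0.717, 0.0]
contact_force: [-0.5, -0.0, -0.2]
gripper_width: 0.726
```

```bash
python3 -c "
from h import *
go(.441,.3065,.335)
c=cam('wrist');cups(c,.03,.06);cv2.imwrite('pics/w13.png',c['frame'])
c=cam('top');cups(c);cv2.imwrite('pics/t13.png',cv2.resize(c['frame'][155:255,170:440],None,fx=2.9,fy=2.9,interpolation=cv2.INTER_CUBIC))"
```

```text
t 22.0 pos [ 0.4631 -0.2379  0.34  ] yaw_y 1.61 zax [ 0.0033 -0.002  -1.    ] F [-0.5 -0.  -0.2] w 0.7260969513606133 q [ 0.72  0.33 -0.44  1.96  0.18  0.88  0.21]
shift tool mm [544.8  -6.7   3.8] turn 0.06
cup px [603.  51.] rimfit [ 0.6812 -0.1151] rad 0.0111 bbox [ 0.6841 -0.1151] ellipse@z [ 0.6938 -0.1133  0.039 ] n 523 zmax 0.092
cup px [315. 192.] rimfit [ 0.4633 -0.2387] rad 0.0241 bbox [ 0.4633 -0.239 ] ellipse@z [ 0.4631 -0.2385  0.039 ] n 888 zmax 0.047
cup px [334. 257.] rimfit [ 0.4838 -0.3064] rad 0.0242 bbox [ 0.4835 -0.3065] ellipse@z [ 0.4833 -0.3044  0.039 ] n 1014 zmax 0.047
cup px [143. 193.] rimfit [0.5743 0.5635] rad 0.0506 bbox [0.5705 0.555 ] ellipse@z [0.5745 0.5653 0.036 ] n 69 zmax 0.167
cup px [ 36. 225.] rimfit [0.4606 0.9878] rad 0.0763 bbox [0.4587 0.9766] ellipse@z [0.4682 0.9628 0.036 ] n 117 zmax 0.098
cup px [218. 229.] rimfit [0.4411 0.3032] rad 0.0231 bbox [0.4408 0.2967] ellipse@z [0.4401 0.2988 0.036 ] n 20 zmax 0.037
```

View pics/w13.png

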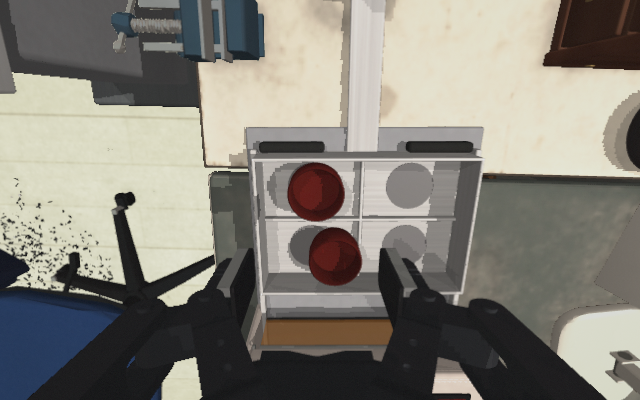

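View pics/t13.png

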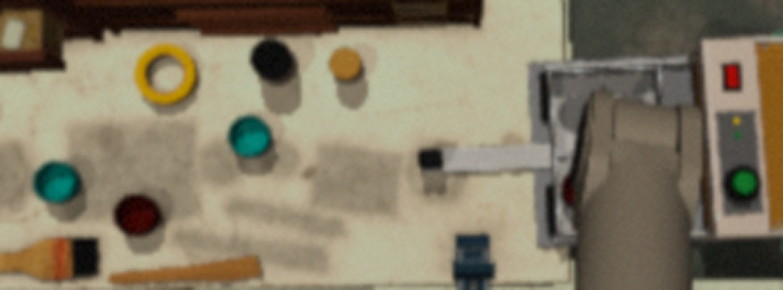

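Call:
play_rows(commands=[[0.045, 0, 0, 0], [0.045, -0.001, 0, 0], [0.045, 0, 0, 0], [0.045, -0.001, 0, 0], [0.045, -0.001, 0, 0], [0.045, 0, 0, 0], [0.045, -0.001, 0, 0], [0.045, -0.001, 0, 0], [0.045, 0, 0, 0], [0.045, -0.001, 0, 0], [0.045, -0.001, 0, 0], [0.045, 0, 0.03, 0], [0.005, 0, 0.05, 0], [0, 0, 0.05, 0], [0, 0, 0, 0], [0, 0, 0, 0]], claw=0.07)

```text
t: 23.7
eef_pos: [0.4399, 0.3031, 0.2095]
tool_rot: [-0.001, 0.697, 0.717, -0.002]
contact_force: [0.5, 0.9, 0.0]
gripper_width: 0.821
```

```bash
python3 -c "
from h import *
go(.441,.3065,.183)
c=cam('wrist');cups(c);cv2.imwrite('pics/w14.png',c['frame'])"
```

```text
t 23.7 pos [0.4399 0.3031 0.2095] yaw_y 1.66 zax [-0.0034 -0.002  -1.    ] F [0.5 0.9 0. ] w 0.8211260205260161 q [-0.28  0.59 -0.56  2.    0.48  0.69 -1.11]
shift tool mm [ 3.4  1.3 26.5] turn 0.11
cup px [319. 243.] rimfit [0.4407 0.3075] rad 0.0241 bbox [0.4407 0.3072] ellipse@z [0.4406 0.3116 0.036 ] n 2507 zmax 0.038
```

View pics/w14.png

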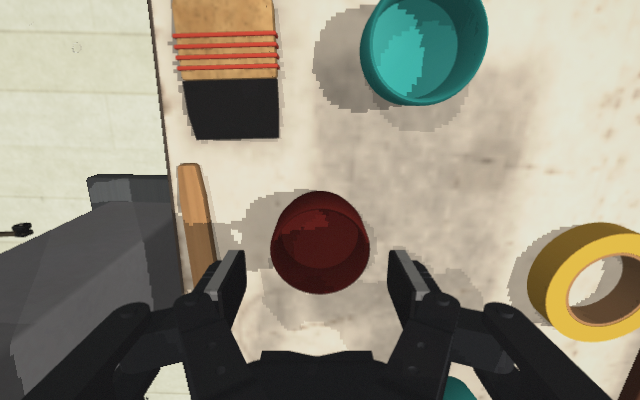

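Call:
play_rows(commands=[[0.004, 0.001, 0, 0], [0, 0, 0.013, 0], [0, 0, 0.012, 0], [0, 0, 0, 0], [0, 0, 0, 0]])

```text
t: 24.25
eef_pos: [0.4412, 0.3072, 0.1849]
tool_rot: [-0.0, 0.697, 0.717, -0.0]
contact_force: [-0.3, 0.1, 0.8]
gripper_width: 0.823
```

Call:
play_rows(commands=[[0, 0, 0, 0], [0, 0, 0, 0], [0, 0, 0, 0], [0, 0, 0, 0], [0, 0, 0, 0], [0, 0, 0, 0], [0, 0, 0, 0]], claw=0.0, force=30)

```text
t: 24.95
eef_pos: [0.4414, 0.3075, 0.1857]
tool_rot: [0.0, 0.697, 0.717, 0.0]
contact_force: [-0.9, -1.3, 5.8]
gripper_width: 0.588
```

```bash
python3 -c "
from h import *
go(.557,-.236,.305)"
```

```text
t 24.95 pos [0.4414 0.3075 0.1857] yaw_y 1.63 zax [ 5.e-04  1.e-04 -1.e+00] F [-0.9 -1.3  5.8] w 0.5877227362205792 q [-0.31  0.63 -0.53  2.    0.51  0.64 -1.15]
shift tool mm [-546.6  100.2 -119.3] turn 0.08
```

Call:
play_rows(commands=[[0, 0, -0.03, 0], [0, 0, -0.045, 0], [0, 0, -0.045, 0], [-0.042, 0.008, 0, 0], [-0.042, 0.008, 0, 0], [-0.042, 0.008, 0, 0], [-0.042, 0.008, 0, 0], [-0.042, 0.008, 0, 0], [-0.042, 0.008, 0, 0], [-0.042, 0.008, 0, 0], [-0.042, 0.008, 0, 0], [-0.042, 0.008, 0, 0], [-0.042, 0.008, 0, 0], [-0.042, 0.008, 0, 0], [-0.042, 0.006, 0, 0], [-0.042, 0.006, 0, 0], [0, 0, 0, 0], [0, 0, 0, 0]])

```text
t: 26.75
eef_pos: [0.5564, -0.2367, 0.3046]
tool_rot: [-0.0, 0.698, 0.716, -0.0]
contact_force: [-0.3, 0.2, -0.6]
gripper_width: 0.596
```

```bash
python3 -c "
from h import *
go(.557,-.236,.196)
c=cam('wrist');cups(c,.03,.06);cv2.imwrite('pics/w15.png',c['frame'])"
```

```text
t 26.75 pos [ 0.5564 -0.2367  0.3046] yaw_y 1.47 zax [-6.e-04  4.e-04 -1.e+00] F [-0.3  0.2 -0.6] w 0.5958897032036892 q [ 0.68  0.52 -0.5   1.79  0.31  0.91  0.06]
shift tool mm [  0.7   0.6 108.6] turn -0.08
cup px [566.  34.] rimfit [ 0.6831 -0.1138] rad 0.0129 bbox [ 0.6843 -0.1153] ellipse@z [ 0.7244 -0.1088  0.039 ] n 567 zmax 0.147
cup px [203. 202.] rimfit [ 0.4644 -0.2388] rad 0.0242 bbox [ 0.4643 -0.2389] ellipse@z [ 0.4648 -0.2374  0.039 ] n 1540 zmax 0.046
cup px [221. 264.] rimfit [ 0.4844 -0.306 ] rad 0.0239 bbox [ 0.4782 -0.3012] ellipse@z [ 0.4764 -0.2929  0.039 ] n 573 zmax 0.165
```

View pics/w15.png

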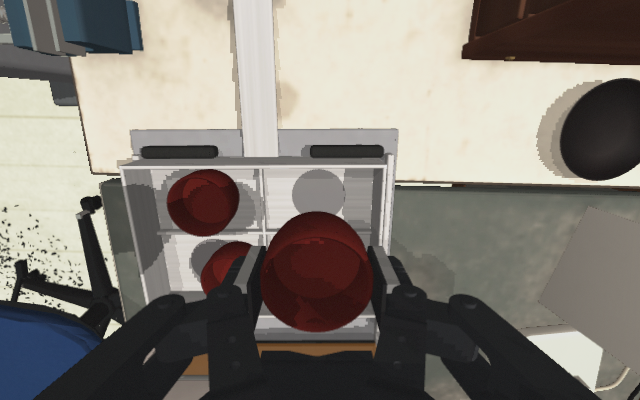

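Call:
play_rows(commands=[[0, 0, 0.03, 0], [0, 0, 0.03, 0], [0, 0, 0.025, 0], [0, 0, 0.015, 0], [0, 0, 0.008, 0], [0, 0, 0, 0], [0, 0, 0.001, 0], [0, 0, 0.001, 0], [0, 0, 0.001, 0], [0, 0, 0, 0]])

```text
t: 27.8
eef_pos: [0.557, -0.2357, 0.1948]
tool_rot: [0.0, 0.697, 0.717, 0.0]
contact_force: [-0.3, -0.4, 0.5]
gripper_width: 0.593
```

Call:
play_rows(commands=[[0, 0, 0.0005, 0], [0, 0, 0.0005, 0], [0, 0, 0, 0], [0, 0, 0, 0]])

```text
t: 28.2
eef_pos: [0.5571, -0.2357, 0.1947]
tool_rot: [0.001, 0.697, 0.717, -0.0]
contact_force: [-4.0, 0.9, 9.8]
gripper_width: 0.589
```

Call:
play_rows(commands=[[0, 0, 0, 0], [0, 0, 0, 0], [0, 0, 0, 0], [0, 0, 0, 0]], claw=0.062)

```text
t: 28.6
eef_pos: [0.5568, -0.2355, 0.1931]
tool_rot: [-0.0, 0.697, 0.717, -0.0]
contact_force: [-0.0, 0.6, -0.0]
gripper_width: 0.73
```

Call:
play_rows(commands=[[0, 0, -0.015, 0], [0, 0, -0.03, 0], [0, 0, -0.05, 0], [0, 0, -0.05, 0], [0.04, -0.01, 0, 0], [0.04, -0.01, 0, 0], [0.04, -0.01, 0, 0], [0.04, -0.01, 0, 0], [0.024, -0.01, 0, 0], [0, 0, 0, 0], [0, 0, 0, 0]])

```text
t: 29.7
eef_pos: [0.5016, -0.0527, 0.3392]
tool_rot: [0.001, 0.696, 0.718, 0.0]
contact_force: [0.4, -0.3, 0.5]
gripper_width: 0.728
```

```bash
python3 -c "
from h import *
go(.503,-.0535,.335)
c=cam('wrist');cv2.imwrite('pics/w16.png',c['frame'])
c=cam('top');cups(c,.03,.05);cv2.imwrite('pics/t16.png',cv2.resize(c['frame'][155:255,170:440],None,fx=2.9,fy=2.9,interpolation=cv2.INTER_CUBIC))
c=cam('scene');cv2.imwrite('pics/s16.png',cv2.resize(c['frame'][160:280,130:450],None,fx=2.4,fy=2.4,interpolation=cv2.INTER_CUBIC))"
```

```text
t 29.7 pos [ 0.5016 -0.0527  0.3392] yaw_y 1.71 zax [ 1.2e-03 -8.0e-04 -1.0e+00] F [ 0.4 -0.3  0.5] w 0.7278678549026107 q [ 0.49  0.34 -0.61  1.99  0.25  0.88 -0.22]
shift tool mm [-0.8  1.3  4.2] turn 0.16
cup px [142. 194.] rimfit [0.5745 0.5645] rad 0.0509 bbox [0.5694 0.5549] ellipse@z [0.5715 0.567  0.039 ] n 78 zmax 0.131
cup px [369. 193.] rimfit [ 0.556  -0.2372] rad 0.0237 bbox [ 0.5558 -0.2362] ellipse@z [ 0.5568 -0.2375  0.039 ] n 16 zmax 0.05
cup px [ 38. 227.] rimfit [0.4607 1.0072] rad 0.0936 bbox [0.4578 0.9234] ellipse@z [0.4625 0.9341 0.039 ] n 147 zmax 0.098
cup px [389. 214.] rimfit [ 0.4833 -0.3078] rad 0.0237 bbox [ 0.4803 -0.3076] ellipse@z [ 0.4819 -0.3072  0.039 ] n 21 zmax 0.053
cup px [370. 220.] rimfit [ 0.4624 -0.2399] rad 0.0233 bbox [ 0.4622 -0.24  ] ellipse@z [ 0.4626 -0.2403  0.039 ] n 12 zmax 0.047
```

View pics/t16.png

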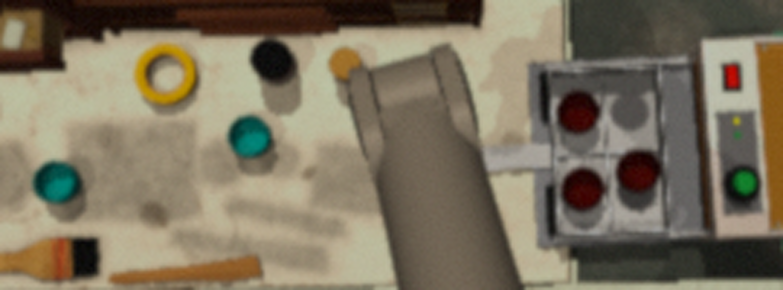

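View pics/s16.png

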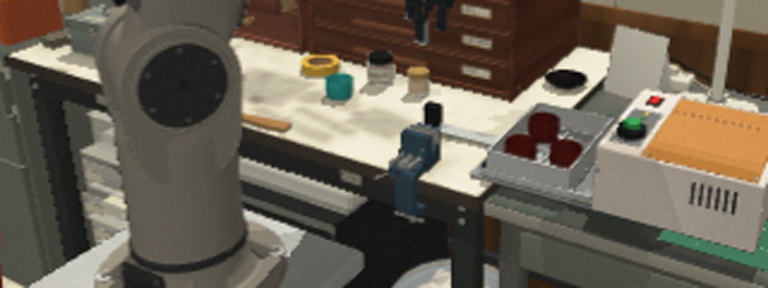

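View pics/w16.png

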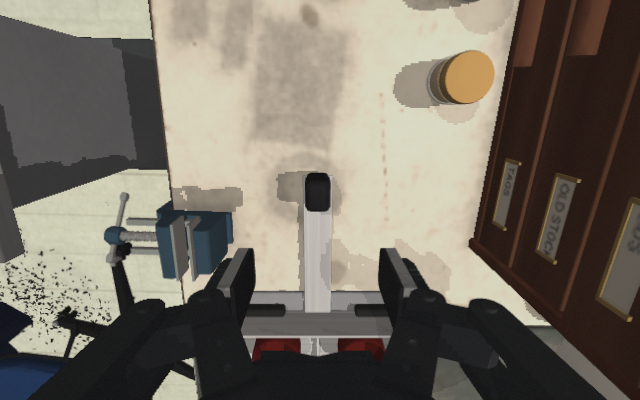

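```bash
python3 -c "
from h import *
c=cam('wrist');print(onz(c,[(317.5,174),(305,192),(317.5,210),(330,192),(317.5,192)],.050).round(4));go(.503,-.0535,.194)"
```

```text
[[ 0.5026 -0.035   0.05  ]
 [ 0.4921 -0.0513  0.05  ]
 [ 0.5035 -0.0677  0.05  ]
 [ 0.5139 -0.0508  0.05  ]
 [ 0.503  -0.0511  0.05  ]]
t 29.9 pos [ 0.5019 -0.0543  0.3383] yaw_y 1.5 zax [ 3.e-04 -2.e-04 -1.e+00] F [ 0.2 -0.1  0.6] w 0.727609124185133 q [ 0.49  0.34 -0.61  1.99  0.25  0.88 -0.22]
shift tool mm [  0.8   1.  144.3] turn -0.05
```

Call:
play_rows(commands=[[0.001, 0.001, 0.04, 0], [0, 0, 0.04, 0], [0, 0, 0.035, 0], [0, 0, 0.02, 0], [0, 0, 0.008, 0], [0, 0, 0, 0], [0, 0, 0, 0]])

```text
t: 30.6
eef_pos: [0.5032, -0.0522, 0.1961]
tool_rot: [0.001, 0.697, 0.717, 0.0]
contact_force: [0.3, 0.8, -0.0]
gripper_width: 0.726
```

Call:
play_rows(commands=[[0, 0, 0, 0], [0, 0, 0, 0], [0, 0, 0, 0], [0, 0, 0, 0], [0, 0, 0, 0], [0, 0, 0, 0], [0, 0, 0, 0], [0, 0, 0, 0]], claw=0.0, force=40)

```text
t: 31.4
eef_pos: [0.5029, -0.052, 0.1956]
tool_rot: [0.0, 0.697, 0.717, 0.0]
contact_force: [-0.7, 0.1, 5.5]
gripper_width: 0.247
```

```bash
python3 -c "
from h import *
go(.5095,-.2965,.194)"
```

```text
t 31.4 pos [ 0.5029 -0.052   0.1956] yaw_y 1.64 zax [ 9.e-04 -3.e-04 -1.e+00] F [-0.7  0.1  5.5] w 0.24727706114438483 q [ 0.37  0.56 -0.48  2.08  0.45  0.6  -0.4 ]
shift tool mm [-244.6   -0.4    1.7] turn 0.09
```

Push in slowly and check midway.

Call:
play_rows(commands=[[-0.003, 0, 0, 0], [-0.005, 0, 0, 0], [-0.006, 0, 0, 0], [-0.006, 0, 0, 0], [-0.006, 0, 0, 0], [-0.006, 0, 0, 0], [-0.006, 0, 0, 0], [-0.006, 0, 0, 0], [-0.006, 0, 0, 0], [-0.006, 0, 0, 0], [-0.006, 0, 0, 0], [-0.006, 0, 0, 0], [-0.006, 0, 0, 0], [-0.005, 0, 0, 0], [-0.003, 0, 0, 0], [0, 0, 0, 0]])

```text
t: 33.0
eef_pos: [0.506, -0.1305, 0.1962]
tool_rot: [-0.0, 0.696, 0.718, 0.003]
contact_force: [-1.3, 9.7, 11.1]
gripper_width: 0.251
```

```bash
python3 -c "
from h import *
go(.5095,-.2965,.194)
c=cam('top');cups(c,.03,.05);cv2.imwrite('pics/t17.png',cv2.resize(c['frame'][155:250,340:500],None,fx=5,fy=5,interpolation=cv2.INTER_CUBIC))"
```

```text
t 33.0 pos [ 0.506  -0.1305  0.1962] yaw_y 1.78 zax [ 0.0029  0.0043 -1.    ] F [-1.3  9.7 11.1] w 0.2506637665659004 q [ 0.52  0.58 -0.49  2.04  0.45  0.62 -0.23]
shift tool mm [-166.    -1.7    1.5] turn 0.23
cup px [143. 193.] rimfit [0.5732 0.5625] rad 0.05 bbox [0.5692 0.5546] ellipse@z [0.5767 0.5651 0.039 ] n 79 zmax 0.181
cup px [391. 193.] rimfit [ 0.5595 -0.315 ] rad 0.0234 bbox [ 0.5602 -0.316 ] ellipse@z [ 0.5574 -0.3152  0.039 ] n 17 zmax 0.046
cup px [ 17. 208.] rimfit [0.5086 1.0207] rad 0.0217 bbox [0.5241 1.0197] ellipse@z [0.5282 1.0119 0.039 ] n 11 zmax 0.099
cup px [409. 213.] rimfit [ 0.4864 -0.3848] rad 0.0236 bbox [ 0.4821 -0.3732] ellipse@z [ 0.485  -0.3767  0.039 ] n 15 zmax 0.078
cup px [ 38. 227.] rimfit [0.4592 0.9615] rad 0.0544 bbox [0.4576 0.9227] ellipse@z [0.4591 0.9309 0.039 ] n 143 zmax 0.1
cup px [392. 219.] rimfit [ 0.4659 -0.3171] rad 0.0235 bbox [ 0.4644 -0.3171] ellipse@z [ 0.4645 -0.3169  0.039 ] n 24 zmax 0.053
```

View pics/t17.png

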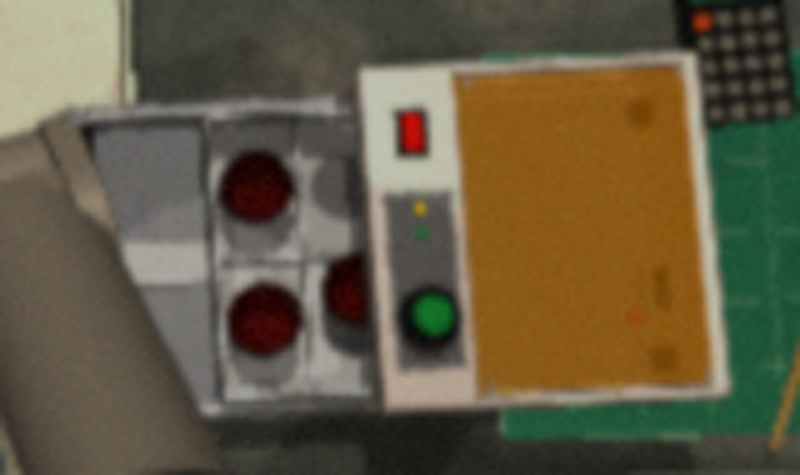

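Call:
play_rows(commands=[[-0.005, 0, 0, 0], [-0.008, 0, 0, 0], [-0.008, 0, 0, 0], [-0.008, 0, 0, 0], [-0.008, 0, 0, 0], [-0.008, 0, 0, 0], [-0.008, 0, 0, 0], [-0.008, 0, 0, 0], [-0.008, 0, 0, 0], [-0.008, 0, 0, 0], [-0.008, 0, 0, 0], [-0.008, 0, 0, 0], [-0.008, 0, 0, 0], [-0.008, 0, 0, 0], [-0.008, 0, 0, 0], [-0.008, 0, 0, 0], [-0.008, 0, 0, 0], [-0.008, 0, 0, 0], [-0.004, 0, 0, 0], [0, 0, 0, 0]])

```text
t: 35.05
eef_pos: [0.5107, -0.2755, 0.1962]
tool_rot: [-0.0, 0.696, 0.718, 0.002]
contact_force: [0.4, 9.8, 12.1]
gripper_width: 0.253
```

```bash
python3 -c "
from h import *
go(.5095,-.2965,.194)
c=cam('top');cv2.imwrite('pics/t18.png',cv2.resize(c['frame'][155:250,340:500],None,fx=5,fy=5,interpolation=cv2.INTER_CUBIC))"
```

```text
t 35.05 pos [ 0.5107 -0.2755  0.1962] yaw_y 1.81 zax [ 0.0026  0.004  -1.    ] F [ 0.4  9.8 12.1] w 0.2526922020960467 q [ 0.75  0.64 -0.48  1.9   0.44  0.7   0.04]
shift tool mm [-20.9  -1.8   2.1] turn 0.26
```

View pics/t18.png

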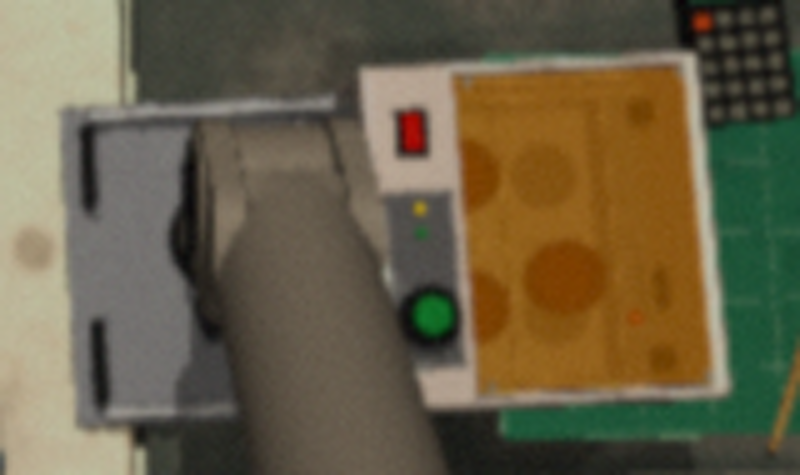

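Call:
play_rows(commands=[[-0.005, 0, 0, 0], [-0.005, 0, 0, 0], [-0.004, 0, 0, 0], [-0.003, 0, 0, 0], [-0.002, 0, 0, 0], [-0.001, 0, 0, 0], [0, 0, 0, 0], [0, 0, 0, 0]])

```text
t: 35.9
eef_pos: [0.5113, -0.2941, 0.1962]
tool_rot: [-0.001, 0.696, 0.718, 0.003]
contact_force: [0.8, 13.0, 14.1]
gripper_width: 0.247
```

Call:
play_rows(commands=[[-0.001, 0, 0, 0], [-0.001, 0, 0, 0], [0, 0, 0, 0], [0, 0, 0, 0]])

```text
t: 36.3
eef_pos: [0.5114, -0.2959, 0.1962]
tool_rot: [-0.001, 0.696, 0.718, 0.003]
contact_force: [-0.2, 13.3, 13.8]
gripper_width: 0.253
```

Call:
play_rows(commands=[[-0.001, 0, 0, 0], [-0.001, 0, 0, 0], [0, 0, 0, 0], [0, 0, 0, 0]])

```text
t: 36.7
eef_pos: [0.5115, -0.2979, 0.1962]
tool_rot: [-0.001, 0.696, 0.718, 0.003]
contact_force: [-1.0, 13.8, 13.6]
gripper_width: 0.249
```

Call:
play_rows(commands=[[-0.001, 0, 0, 0], [-0.001, 0, 0, 0], [0, 0, 0, 0], [0, 0, 0, 0]])

```text
t: 37.1
eef_pos: [0.5116, -0.2984, 0.1962]
tool_rot: [-0.002, 0.695, 0.719, 0.003]
contact_force: [-2.3, 18.3, 16.2]
gripper_width: 0.249
```

Call:
play_rows(commands=[[0, 0, 0, 0], [0, 0, 0, 0], [0, 0, 0, 0], [0, 0, 0, 0], [0, 0, 0, 0]], claw=0.06)

```text
t: 37.6
eef_pos: [0.5096, -0.3054, 0.195]
tool_rot: [-0.0, 0.697, 0.717, -0.0]
contact_force: [0.6, -0.6, -0.4]
gripper_width: 0.706
```

Call:
play_rows(commands=[[0.002, 0, -0.02, 0], [0, 0, -0.04, 0], [0, 0, -0.05, 0], [0, 0, -0.05, 0], [0, 0, 0, 0], [0, 0, 0, 0]])

```text
t: 38.2
eef_pos: [0.5098, -0.3032, 0.3566]
tool_rot: [0.002, 0.697, 0.717, 0.0]
contact_force: [-1.1, 0.4, -0.5]
gripper_width: 0.703
```

```bash
python3 -c "
from h import *
go(.4616,-.4146,.34)
c=cam('wrist');cv2.imwrite('pics/w19.png',c['frame'])
P=cloud(c);print(onz(c,[(318,185)],.05))
c=cam('top');cv2.imwrite('pics/t19.png',cv2.resize(c['frame'][155:250,340:500],None,fx=5,fy=5,interpolation=cv2.INTER_CUBIC))"
```

```text
t 38.2 pos [ 0.5098 -0.3032  0.3566] yaw_y 1.59 zax [ 0.0023 -0.0019 -1.    ] F [-1.1  0.4 -0.5] w 0.7033187088772331 q [ 0.87  0.45 -0.58  1.78  0.29  0.99  0.21]
shift tool mm [-110.   -51.3   16.7] turn 0.04
[[ 0.51193103 -0.2987839   0.05      ]]
```

View pics/w19.png

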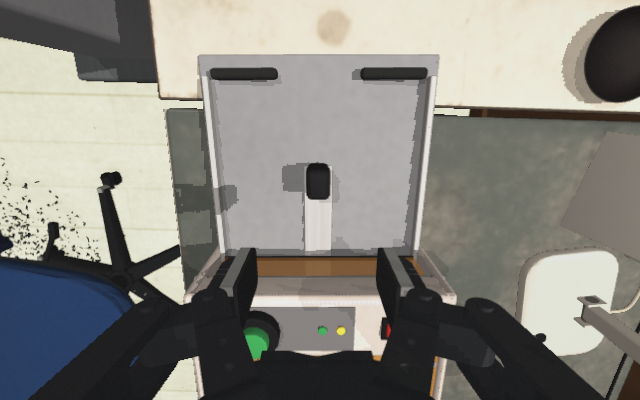

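View pics/t19.png

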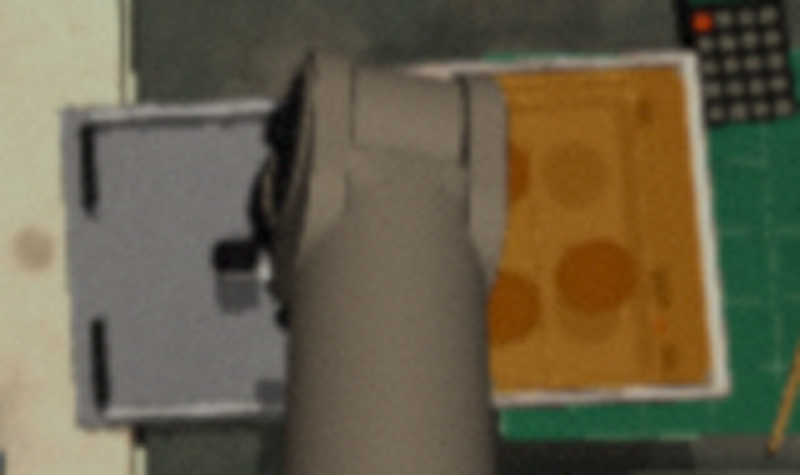

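```bash
python3 -c "
from h import *
c=cam('wrist');P=cloud(c)
print(P[254:282:4,290].round(3))
hsv=cv2.cvtColor(c['frame'],cv2.COLOR_BGR2HSV)
m=(hsv[...,0]>45)&(hsv[...,0]<80)&(hsv[...,1]>120);m[:,:235]=0;m[:,300:]=0
v,u=np.nonzero(m);print('btn px',u.mean(),v.mean(),P[m][:,2].max(),np.median(P[m],0))
"
```

```text
[[ 0.481 -0.391  0.006]
 [ 0.482 -0.385  0.027]
 [ 0.483 -0.385  0.035]
 [ 0.484 -0.386  0.043]
 [ 0.484 -0.386  0.05 ]
 [ 0.485 -0.386  0.058]
 [ 0.486 -0.385  0.066]]
btn px 257.2748091603053 343.2538167938931 0.3233598263277941 [ 0.46444708 -0.40702345  0.12606376]
```

Call:
play_rows(commands=[[-0.037, -0.017, 0, 0], [-0.037, -0.017, 0, 0], [-0.036, -0.017, 0, 0], [0, 0, 0, 0], [0, 0, 0, 0], [0, 0, 0, 0], [0, 0, 0, 0]], claw=0.0)

```text
t: 39.05
eef_pos: [0.4627, -0.4127, 0.3548]
tool_rot: [-0.001, 0.696, 0.718, 0.0]
contact_force: [0.9, 0.4, -0.0]
gripper_width: 0.001
```

```bash
python3 -c "
from h import *
go(.4616,-.4146,.305)
c=cam('wrist');cv2.imwrite('pics/w20.png',c['frame'])
c=cam('scene');cv2.imwrite('pics/s20.png',cv2.resize(c['frame'][120:280,330:490],None,fx=3.7,fy=3.7,interpolation=cv2.INTER_CUBIC))"
```

```text
t 39.05 pos [ 0.4627 -0.4127  0.3548] yaw_y 1.78 zax [-2.0e-04  1.2e-03 -1.0e+00] F [ 0.9  0.4 -0. ] w 0.0010263459468669539 q [ 1.03  0.49 -0.54  1.71  0.29  1.02  0.42]
shift tool mm [-1.9 -1.2 49.8] turn 0.23
```

View pics/w20.png

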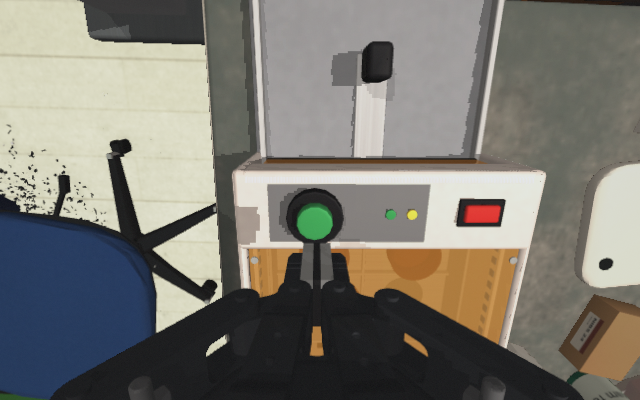

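View pics/s20.png

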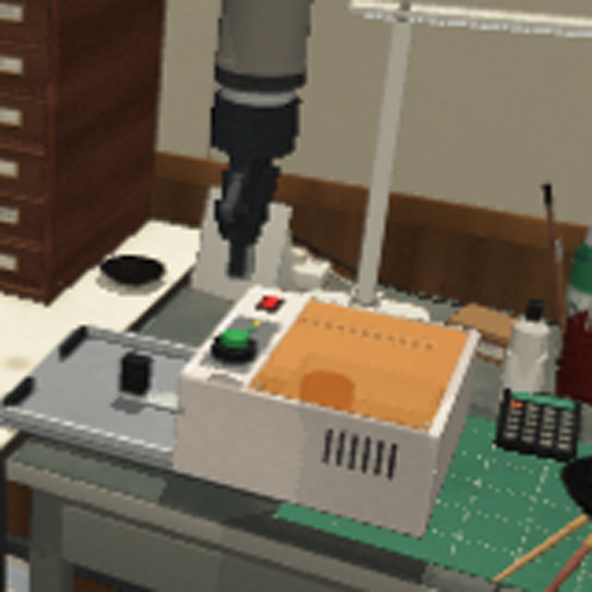

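```bash
python3 -c "
from h import *
c=cam('wrist');P=cloud(c)
hsv=cv2.cvtColor(c['frame'],cv2.COLOR_BGR2HSV)
m=((hsv[...,0]>45)&(hsv[...,0]<80)&(hsv[...,1]>120)).astype(np.uint8)
n,l,s,cc=cv2.connectedComponentsWithStats(m);i=1+s[1:,4].argmax();print(s[i],cc[i])
z=np.median(P[l==i][:,2]);print(z,onz(c,[cc[i]],z));go(*onz(c,[cc[i]],z)[0][:2],.303)"
```

```text
[ 297  202   36   37 1066] [314.46153846 220.11819887]
0.12641576325177328 [[ 0.46118365 -0.41283832  0.12641576]]
t 39.2 pos [ 0.4624 -0.4134  0.3552] yaw_y 1.73 zax [ 1.e-04  2.e-04 -1.e+00] F [-0.5 -0.1  0.8] w 0.0010928190270226962 q [ 1.03  0.49 -0.54  1.71  0.29  1.02  0.42]
shift tool mm [ 0.5 -1.2 52.2] turn 0.18
```

Call:
play_rows(commands=[[0, -0.001, 0.03, 0], [0, 0, 0.02, 0], [0, 0, 0, 0], [0, 0, 0.003, 0], [0, 0, 0.003, 0], [0, 0, 0, 0]])

```text
t: 39.8
eef_pos: [0.4614, -0.4144, 0.3001]
tool_rot: [0.001, 0.697, 0.717, 0.0]
contact_force: [0.2, -0.4, -0.1]
gripper_width: 0.005
```

Call:
play_rows(commands=[[0, 0, 0.002, 0], [0, 0, 0.002, 0], [0, 0, 0, 0]])

```text
t: 40.1
eef_pos: [0.4613, -0.4145, 0.2959]
tool_rot: [0.001, 0.697, 0.717, 0.0]
contact_force: [1.2, -0.2, 3.9]
gripper_width: -0.004
```

Call:
play_rows(commands=[[0, 0, 0.002, 0], [0, 0, 0.001, 0], [0, 0, 0.001, 0], [0, 0, 0, 0]])

```text
t: 40.5
eef_pos: [0.4616, -0.4143, 0.2947]
tool_rot: [0.001, 0.697, 0.717, -0.0]
contact_force: [-5.3, 5.6, 25.3]
gripper_width: -0.001
```

```bash
python3 -c "
from h import *
c=cam('scene');cv2.imwrite('pics/s21.png',cv2.resize(c['frame'][160:280,330:490],None,fx=5,fy=5,interpolation=cv2.INTER_CUBIC))"
```

```text
(no output)
```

View pics/s21.png

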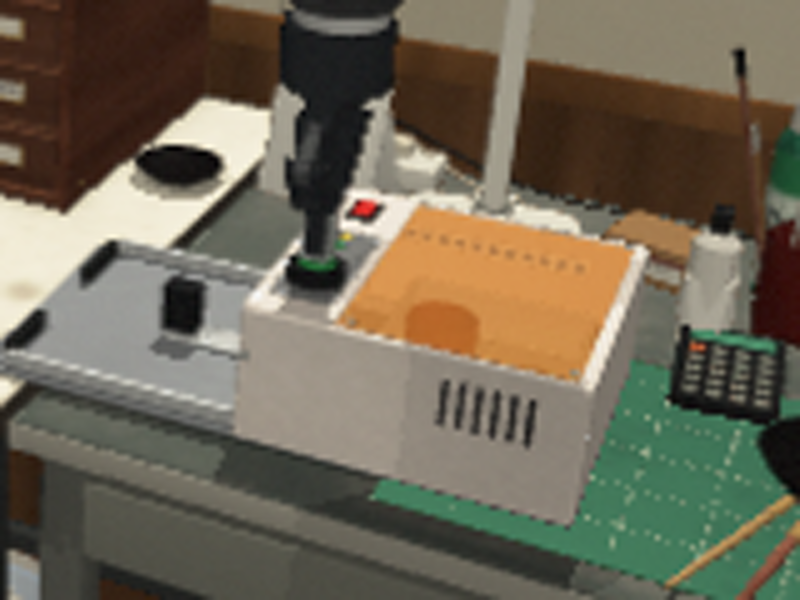

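Call:
play_rows(commands=[[0, 0, 0, 0], [0, 0, 0, 0], [0, 0, -0.02, 0], [0, 0, -0.04, 0], [0, 0, -0.05, 0], [0.045, 0, 0, 0], [0.045, 0, 0, 0], [0.045, 0, 0, 0], [0.045, 0, 0, 0], [0.045, 0, 0, 0], [0.045, 0, 0, 0], [0.045, 0, 0, 0], [0.045, 0, 0, 0], [0, 0, 0, 0], [0, 0, 0, 0]])

```text
t: 42.05
eef_pos: [0.4503, -0.0539, 0.401]
tool_rot: [-0.0, 0.696, 0.718, -0.0]
contact_force: [0.1, -0.5, -0.2]
gripper_width: -0.0
```

```bash
python3 -c "
from h import *
go(.4616,-.4146,.305)
c=cam('top');P=cloud(c);cv2.imwrite('pics/t22.png',cv2.resize(c['frame'][155:250,340:500],None,fx=5,fy=5,interpolation=cv2.INTER_CUBIC))
hsv=cv2.cvtColor(c['frame'],cv2.COLOR_BGR2HSV);m=np.zeros((400,640),bool);g=hsv[205:230,415:440];m[205:230,415:440]=(g[...,0]>45)&(g[...,0]<80)&(g[...,1]>120);print('btn z',np.median(P[m][:,2]))
c=cam('scene');cv2.imwrite('pics/s22.png',cv2.resize(c['frame'][160:280,330:490],None,fx=5,fy=5,interpolation=cv2.INTER_CUBIC))"
```

```text
t 42.05 pos [ 0.4503 -0.0539  0.401 ] yaw_y 1.77 zax [-7.e-04 -6.e-04 -1.e+00] F [ 0.1 -0.5 -0.2] w -0.0003892489954283799 q [ 0.69  0.19 -0.77  2.03  0.16  0.99 -0.14]
shift tool mm [-3.608e+02  2.000e-01  9.620e+01] turn 0.22
btn z 0.12395982996415433
```

View pics/t22.png

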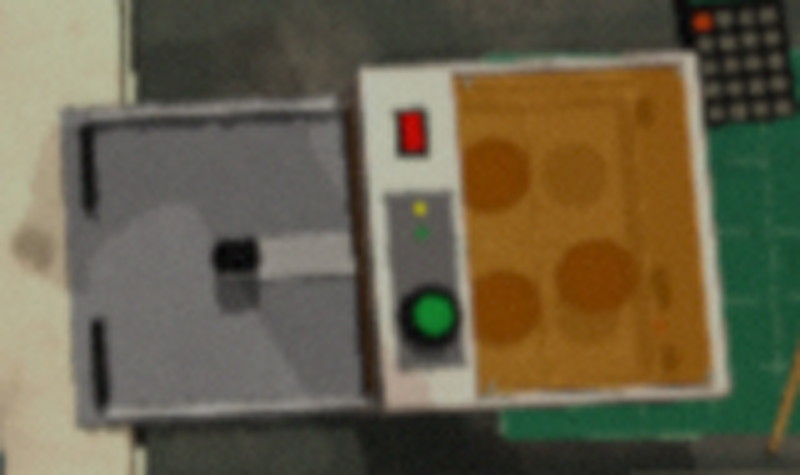

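View pics/s22.png

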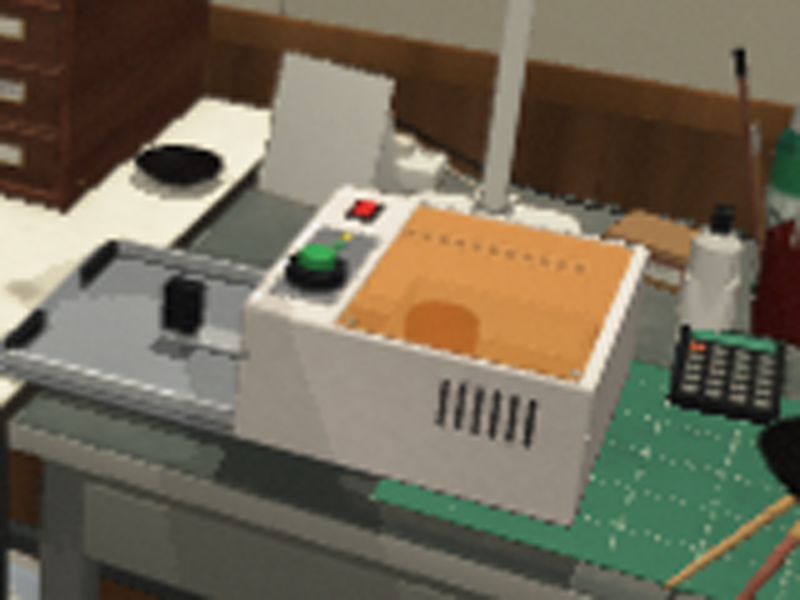

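```bash
python3 -c "
from h import *
c=cam('top');cups(c)
bot.hand_in()"
```

```text
cup px [143. 194.] rimfit [0.5749 0.5641] rad 0.0512 bbox [0.5693 0.5553] ellipse@z [0.571  0.5692 0.036 ] n 68 zmax 0.134
cup px [ 36. 227.] rimfit [0.4628 0.985 ] rad 0.0712 bbox [0.4601 0.9714] ellipse@z [0.4654 0.978  0.036 ] n 106 zmax 0.101
the job is handed in; nothing more can be done
```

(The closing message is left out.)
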